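# Last cake onto the pan, pan home, start the cooler

### The job

Set the last small cake from the board down upright in the free corner of the pan, then push the pan fully home against the back stop under the cooler's hood without upsetting the cakes. Then start the fans: twist the spring-return knob on the sloping console clockwise to its stop, hold it there for a moment, and let go so that it springs back. Leave the upturned mould and the shaker on the board where they stand.

Things in the scene. Friction and masses are not known exactly. Their poses are not given: they have to be found in the camera images.
- cooler: Bench-top pan cooler, fixed. Origin on the table, mid-width of its loading deck; x points away from the loading side, z up. Flat deck, top at z = 30 mm, x -140 to 230 mm, y -118 to 118 mm; two side guides (inner faces y = +-98 mm, tops z = 44 mm) and a low back stop (face at x = 208 mm, top z = 52 mm).
- hood_edge (a point): Middle of the hood's lower front edge (cooler frame 35, 0, 152 mm). The hood stands on four posts over the deck: x 35 to 235 mm, y -118 to 118 mm, z 152 to 227 mm in the cooler's frame.
- console (a point): Where the knob's axis meets the sloping face of the console, right of the deck (cooler frame -30, -180, 110 mm). The face's normal leans 35 deg from vertical towards the cooler's -x. The console takes up y -240 to -120 mm, x -90 to 100 mm in the cooler's frame, its top at z = 150 mm.
- pan: Loose aluminium pan lying on the deck between the guides, pulled out towards -x of the cooler. 190 x 190 mm, rim 14 mm high, wall and floor 3 mm; about 0.45 kg. Origin at the centre of its underside, axes as the cooler's. Fully home (against the back stop) its origin is at x = 113 mm in the cooler's frame. Cakes stand 2 x 2, at x, y = +-44 mm.
- pan_gap (a point): Centre of the pan's free corner place, on the pan floor (pan frame -44, -44, 3 mm: the front right one of the four). The cake's origin belongs here.
- pan_grip (a point): Middle of the front (-x) face of the pan's upright dark steel grip tab, 26 mm above the pan's underside. The tab is 10 mm thick in x, 70 mm wide in y and 40 mm high above the deck, and stands outside the pan's front rim.
- knob_grip (a point): Point on the knob's axis at which to grip, 30 mm off the sloping face. Turns with the knob: z is the axis, outwards (leaning 35 deg from vertical towards the cooler's -x), x is along the bar. The black bar is 46 mm long in x, 14 mm thick in y, and rises from 7 to 38 mm off the face, on a 44 mm disc.
- knob (a joint): Spring-return knob, rad: 0 at rest (bar turned 0.55 rad counter-clockwise from straight up the slope), grows clockwise as seen facing the console, stop at 1.1. About 0.1 N m at the stop; springs back when released.
- cake: The last small round cake, standing on the board: 54 mm across the foot, 50 mm at 30 mm height, domed top at 44 mm; 60 g. Origin at the centre of its underside. Golden sides, browner top.
- cake1: Like cake, on the pan at (-44, 44) mm: beside the free place.
- cake2: Like cake, on the pan at (44, 44) mm.
- cake3: Like cake, on the pan at (44, -44) mm: behind the free place.
- board: White plastic board fixed on the table, 190 x 200 mm, 12 mm thick; origin at the centre of its underside. The cake, the mould and the shaker stand on it, about 100 mm apart, in any order.
- mould: Upturned aluminium cake mould on the board, 56 mm across the foot, tapering to 38 mm, 50 mm high; origin at the centre of its underside.
- shaker: Small glass shaker jar with a steel cap on the board, 42 mm across, 75 mm high; origin at the centre of its underside.
Mind the look-alikes: they are no part of the job. Leave any pink or purple look-alike of the cake alone.

How it is judged:
On the way, in this order (a step that is already met when the one before it is completed fails the run):
1. the last cake stands upright in the pan's free place, let go (horizontal distance between cake and pan_gap below 0.022 m and z of cake in the frame of pan between -0.004 and 0.009 m and angle between cake's own z axis and vertical below 0.15 rad and contact force between the fingers and cake below 0.1 N), for 0.2 s.
2. the pan is home against the back stop with all four cakes standing on it (x of pan in the frame of cooler above 0.106 m and horizontal distance between cake and pan_gap below 0.022 m and z of cake in the frame of pan between -0.004 and 0.009 m and angle between each of cake, cake1, cake2, cake3's own z axis and vertical below 0.15 rad and z of cake1 in the frame of pan between -0.004 and 0.009 m and z of cake2 in the frame of pan between -0.004 and 0.009 m and z of cake3 in the frame of pan between -0.004 and 0.009 m), for 0.2 s.
3. with the pan home, the knob is held at its stop (x of pan in the frame of cooler above 0.106 m and value of joint knob above 1 rad), for 0.3 s.
At the end, for the whole second after the job is handed in: The pan is within 7 mm of the back stop, at rest; the last cake stands upright on the pan floor within 22 mm of the free place's centre and the other three stand upright on the pan; the knob is back within 0.1 rad of its rest (all of step 2 and linear speed of each of cake, pan below 0.02 m/s and value of joint knob below 0.1 rad); the robot touches nothing.
It fails at once if the last cake is let fall from more than 20 mm above the pan floor (horizontal distance between cake and pan_gap below 0.06 m and contact force between the fingers and cake below 0.1 N and z of cake in the frame of pan_gap above 0.02 m).
It fails at once if a cake is toppled (angle between any of cake, cake1, cake2, cake3's own z axis and vertical above 0.9 rad).
It fails at once if the mould or the shaker is moved more than 40 mm or toppled (distance of any of mould, shaker from where it was at the start of the episode above 0.04 m or angle between any of mould, shaker's own z axis and vertical above 0.6 rad).
It also fails if it takes over 70 s, if anything falls off the work surface, if the arm or the gripper's body presses on something with over 40 N, if the wrist force passes 120 N, or if a joint passes its speed limit or range.

### The arm

A 7-joint arm with a two-finger parallel gripper is mounted at the origin on the work surface. World frame = base frame: x ahead of the robot, y to its left, z up, the work surface at z = 0. Lengths are in m, angles in rad, forces in N, time in s.
With the tool pointing down it reaches from about 0.425 to 0.925 m from the base axis. Payload 6.8 kg.
Tool frame: the origin (TCP) lies between the finger pads; the fingertips stand r.tip_extent ahead of it and the grasp point (between the pads) lies 5 mm behind it (r.tip_extent is the distance from the TCP to the fingertips, in m); y points along the fingers, x is the direction in which the jaws open and shut, and the axes are right-handed (so a half turn about y gives the same grasp; the last joint's range is limited). The gripper opens to 85 mm and grips with 20 to 120 N. Pads are 22 mm wide; open, the fingers measure 114 mm over their backs; the gripper's body (76 mm by 85 mm) begins 54 mm behind the grasp point. The pads swing forward as they close: fully open they stand 13 mm farther back than shut.
Start: joints at [-1.347, 0.477, 0.022, 1.555, -0.011, 1.109, -0.083], TCP at [0.22, 0.638, 0.245] pointing down, gripper open.
Joint ranges: [-2.96, 2.96], [-0.34, 2.1], [-1.41, 1.46], [0.24, 2.44], [-1.37, 4.51], [0.17, 1.92], [-2.96, 2.96]. Speed limits (rad/s): [2.39, 2.39, 3.14, 3.14, 3.14, 3.14, 3.14].

### API

Orientations are given as a rotation vector (axis times angle).
In Python, from bench import r gives the robot as it stands.
- The arm moves only by the tool send_rows, never from a script. Its argument "plan" is a list of rows, each a list of 5 numbers: the shift along the tool's x, y, z in cm, then the turn about the tool's y in degrees, then the opening, from 0 (shut) to 1 (fully open). In form: [[dx, dy, dz, spin, grip], ...]. A call has 1 to 12 rows; each row shifts and turns the commanded pose from where the row before left it, along the tool's axes as they then stand; what a row does not reach is not made up. A row lasts 1/8 s, in which the tool goes at most 62.5 mm and 10.7 degrees, less where a joint would pass 70% of its speed; a pose out of reach is approached as far as the arm can. A call is refused whole if a number of a shift passes 6.25 or a number of a turn 10.7, either way. A call with a gripper value outside its range is refused whole. The fingers move at their own pace and stop on an object; "force" is the grip in N (left out, the last holds). Time passes only in rows, so rows that do not move let the fingers close. It gives the time, the measured TCP pose, the force and the opening at its end, in the units of the state.
- r.get_obs(): the state, without advancing time (a new reading comes with each control period).
- r.grab_frame(name): name is "side" or "top" or "wrist"; returns a dict with "image" (400x640x3 uint8, red, green, blue), "camera_matrix" (3x3 intrinsics, pixels), "cam_to_world" (4x4, takes a point from camera to world coordinates). Camera axes: x right, y down, z forward; pixel columns grow to the right and rows downward; lengths in m; the calibration is good to about 2 mm. A picture is of the moment at which its call begins. There is no depth.
- r.hand_in(): hands the job in, once; it reports no verdict.
Trained networks look in the newest picture that a camera, given by its name, has taken for a name from the list of things; names that differ only in an ending like _2 or _b are one class to them, and where a whole thing is asked for, a point or a joint stands for the part that bears it (a point fixed in the world has none). Each returns a list of dicts, best first, with "p" (0 to 1); they miss things now and then, are a little off and sometimes report something else, mostly with a low value. They report only what shows in the picture. A call takes as long as a camera call. They do not tell look-alikes from the thing itself.
- r.recognise(camera, target): "rect" ([left, top, right, bottom] in pixels, round what is visible of it).
The state is a dict: "clock": time; "joints": joint angles; "qvel": joint speeds; "tau": joint torques, N m; "tcp_pos": TCP position; "orientation": TCP orientation; "contact_force": force on the tool from outside, world axes, zero at the start; "moment": the same for the moment, N m; "grip_width": finger opening in m.
Only numpy, scipy, OpenCV 4.12 (cv2) and the standard library are available. Lean on these libraries where they do the work, as an engineer would, in place of code of your own. Each camera call takes 0.05 s, during which the arm holds its last target.

## Working session

There is one attempt and no reset: what is moved stays moved. The work goes in short steps, Python scripts to look and compute and a tool call to move; the robot and the scene stay as the last step left them, time stands still between calls to the robot, and variables do not carry over. Pictures are saved under pics/ and viewed, and the job is handed in when it is done.

Besides the shell and the picture viewer there is one more tool, called after "Request:" as name([rows], argument=value, ...), one row to a line, values as JSON. send_rows: Moves the arm, as the interface text tells. Its arguments: {"type":"object","properties":{"plan":{"type":"array","items":{"type":"array","items":{"type":"number"}}},"force":{"type":"number"}},"required":["plan"]}

```bash
ls; mkdir -p pics
python3 - <<'E'
from bench import r
import cv2,numpy as np
o=r.get_obs();print({k:(np.round(v,3).tolist() if not isinstance(v,float) else v) for k,v in o.items()}, r.tip_extent)
for n in ["side","top","wrist"]:
    f=r.grab_frame(n);cv2.imwrite(f"pics/{n}0.png",f["image"][:,:,::-1])
    print(n,np.round(f["camera_matrix"],1).tolist(),np.round(f["cam_to_world"],3).tolist())
    for t in ["cake","mould","shaker","pan","pan_grip","knob","cooler","board"]:
        print(n,t,[(np.round(d["rect"]).tolist(),round(d["p"],2)) for d in r.recognise(n,t)])
E
```

```text
pics
{'clock': 0.0, 'joints': [-1.347, 0.478, 0.022, 1.556, -0.012, 1.109, -0.083], 'qvel': [0.0, 0.001, -0.002, 0.0, 0.0, -0.001, -0.0], 'tau': [-0.0, -59.648, 1.608, -28.119, 0.012, 0.009, 0.0], 'tcp_pos': [0.22, 0.638, 0.244], 'orientation': [-1.349, -0.96, 0.963], 'contact_force': [-0.092, -0.445, 0.39], 'moment': [0.026, -0.009, 0.026], 'grip_width': 0.08553067701982198} 0.014
side [[400.0, 0.0, 316.5], [0.0, 400.0, 209.7], [0.0, 0.0, 1.0]] [[0.948, -0.175, 0.267, 0.342], [-0.319, -0.471, 0.823, -0.81], [-0.018, -0.865, -0.502, 0.562], [0.0, 0.0, 0.0, 1.0]]
side cake [([347.0, 262.0, 368.0, 286.0], 0.79), ([299.0, 270.0, 325.0, 301.0], 0.66), ([337.0, 299.0, 366.0, 331.0], 0.59), ([304.0, 166.0, 318.0, 178.0], 0.52), ([275.0, 168.0, 293.0, 189.0], 0.47)]
side mould [([337.0, 302.0, 368.0, 331.0], 0.24)]
side shaker [([363.0, 328.0, 392.0, 381.0], 0.78)]
side pan [([262.0, 176.0, 303.0, 202.0], 0.82), ([299.0, 331.0, 331.0, 372.0], 0.42)]
side pan_grip [([259.0, 172.0, 306.0, 201.0], 0.95), ([248.0, 106.0, 395.0, 246.0], 0.52)]
side knob [([282.0, 176.0, 306.0, 203.0], 0.75), ([3
[... 838 characters left out ...]
10.0], 0.53)]
top pan_grip [([180.0, 151.0, 263.0, 222.0], 0.77)]
top knob [([278.0, 186.0, 297.0, 210.0], 0.56), ([458.0, 190.0, 480.0, 207.0], 0.53)]
top cooler [([150.0, 46.0, 322.0, 242.0], 0.73), ([412.0, 190.0, 434.0, 212.0], 0.41)]
top board [([402.0, 179.0, 484.0, 253.0], 0.73), ([414.0, 190.0, 438.0, 212.0], 0.41)]
wrist [[296.9, 0.0, 319.3], [0.0, 296.9, 203.2], [0.0, 0.0, 1.0]] [[0.326, 0.899, 0.291, 0.146], [0.945, -0.31, -0.101, 0.664], [-0.001, 0.308, -0.951, 0.373], [0.0, 0.0, 0.0, 1.0]]
wrist cake []
wrist mould []
wrist shaker [([131.0, 392.0, 170.0, 400.0], 0.18)]
wrist pan []
wrist pan_grip []
wrist knob []
wrist cooler [([135.0, 395.0, 173.0, 400.0], 0.59)]
wrist board []
```

View pics/top0.png

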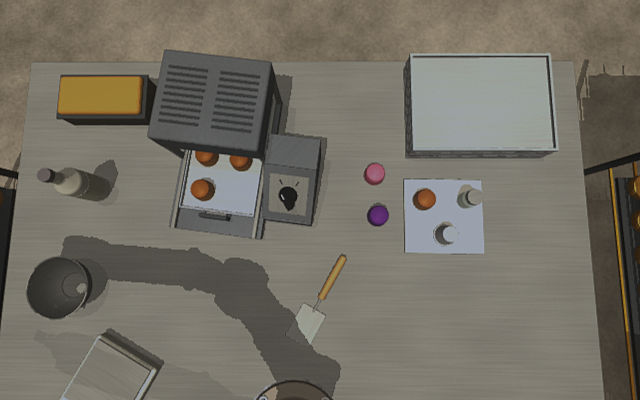

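View pics/side0.png

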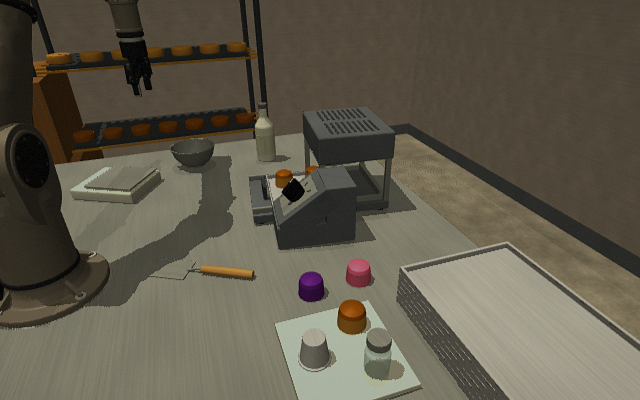

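View pics/wrist0.png

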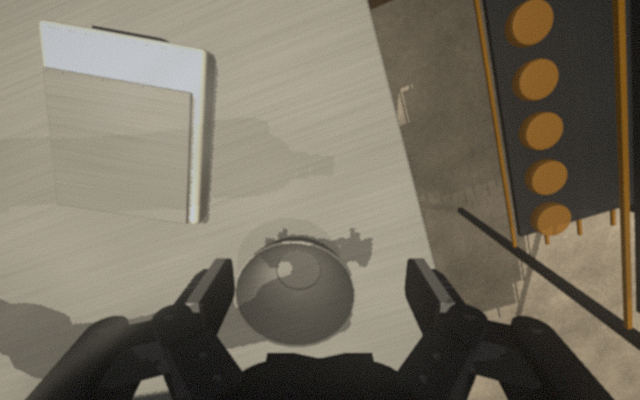

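Top view: the cake on the board is orange-brown at (425,199). The look-alikes are pink at (374,174) and purple at (377,215), both off the board. The mould is at (444,234) and the shaker at (469,197). Next I enlarge the crops to confirm the cake and pick cooler points.

Run:
```python
import cv2,numpy as np
t=cv2.imread("pics/top0.png");s=cv2.imread("pics/side0.png")
def crop(im,x0,y0,x1,y1,k,fn):
    c=cv2.resize(im[y0:y1,x0:x1],None,fx=k,fy=k,interpolation=cv2.INTER_CUBIC)
    for x in range((x0+9)//10*10,x1,10):
        cv2.line(c,((x-x0)*k,0),((x-x0)*k,6 if x%50 else 14),(0,255,255),1)
        if x%50==0: cv2.putText(c,str(x),((x-x0)*k+2,14),0,.4,(0,255,255),1)
    for y in range((y0+9)//10*10,y1,10):
        cv2.line(c,(0,(y-y0)*k),(6 if y%50 else 14,(y-y0)*k),(0,255,255),1)
        if y%50==0: cv2.putText(c,str(y),(14,(y-y0)*k+4),0,.4,(0,255,255),1)
    cv2.imwrite(fn,c)
crop(t,140,40,330,245,4 if 0 else 3,"pics/tc.png") 
crop(t,160,140,330,245,4,"pics/tc2.png") 
crop(t,350,150,490,260,5,"pics/tb.png") 
crop(s,240,95,400,255,3,"pics/sc.png")
```

```text
(no output)
```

View pics/tc2.png

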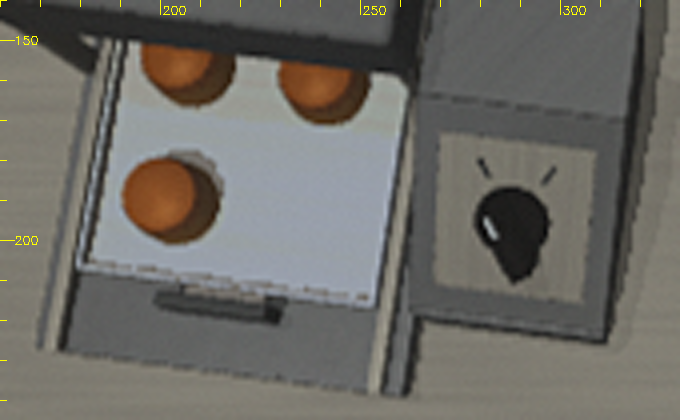

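View pics/tb.png

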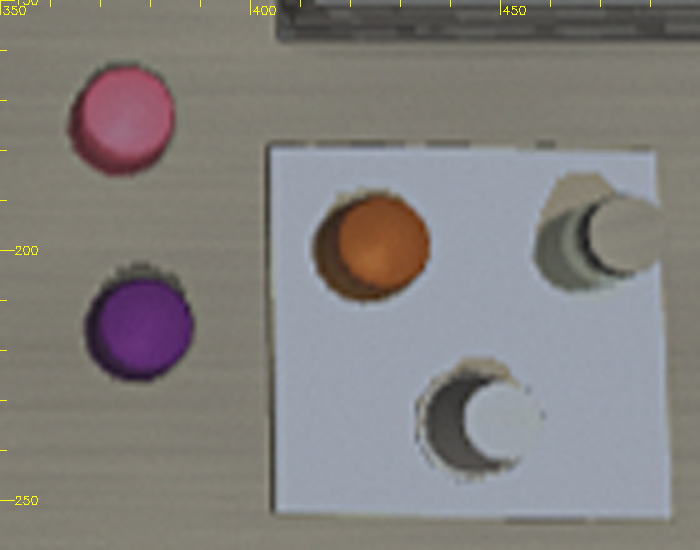

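View pics/sc.png

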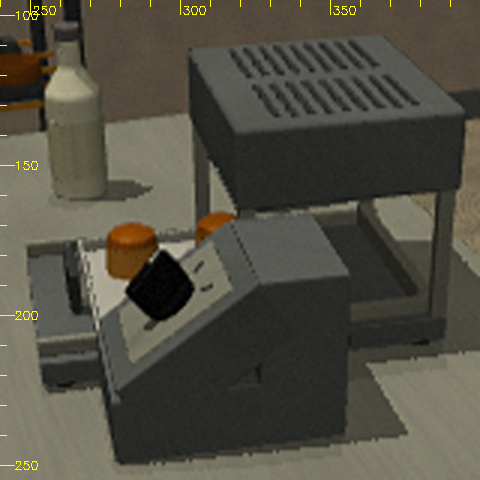

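Crop check: on the board the cake is the only orange-brown body, centred at about (423,199). The mould at (445,234) is white and the shaker is at (467,198). Now I fit the cooler pose from its corners in both views.

```bash
cat > h.py <<'E'
import numpy as np,cv2
CAM={'top':(np.array([[378.5,0,317.8],[0,378.5,197.0],[0,0,1]]),None),}
def getcams():
    from bench import r
    d={}
    for n in ["side","top"]:
        f=r.grab_frame(n); d[n]=(f["camera_matrix"],f["cam_to_world"],f["image"][:,:,::-1].copy())
    return d
def proj(c,P):
    P=np.atleast_2d(P);K,T=c[0],c[1]
    q=(P-T[:3,3])@T[:3,:3];q=q@K.T
    return q[:,:2]/q[:,2:]
def ray(c,uv,z):
    K,T=c[0],c[1]
    d=T[:3,:3]@np.linalg.inv(K)@np.array([uv[0],uv[1],1.]);o=T[:3,3]
    return o+d*(z-o[2])/d[2]
def pose(p,P):
    P=np.atleast_2d(P);c,s=np.cos(p[2]),np.sin(p[2])
    return np.c_[p[0]+c*P[:,0]-s*P[:,1],p[1]+s*P[:,0]+c*P[:,1],P[:,2]]
E
python3 - <<'E'
from h import *
import pickle
from scipy.optimize import least_squares
C=getcams();pickle.dump(C,open("cams.pkl","wb"))
obs=[('top',(-.14,.118,.03),(170,227.2)),('top',(-.14,-.118,.03),(261.5,239)),
('side',(.035,-.118,.227),(318,138.5)),('side',(.035,.118,.227),(303,111.5)),('side',(.235,-.118,.227),(394,131.5)),
('side',(.1,-.24,0),(354.7,239.5)),('side',(-.09,-.24,0),(279.5,248.5)),('side',(.1,-.24,.15),(355,186.5))]
def f(p): return np.concatenate([proj(C[n],pose(p,P))[0]-uv for n,P,uv in obs])
s=least_squares(f,[.5,.2,-.1],loss='soft_l1');print(s.x,np.round(s.fun.reshape(-1,2),1))
p=s.x
lines=[[(-.14,.118,.03),(-.14,-.118,.03)],[(-.14,-.118,.03),(.23,-.118,.03)],[(-.14,.118,.03),(.23,.118,.03)],
[(-.14,.098,.044),(.23,.098,.044)],[(-.14,-.098,.044),(.23,-.098,.044)]]
for z in(.152,.227):
  q=[(.035,.118,z),(.035,-.118,z),(.235,-.118,z),(.235,.118,z)]
  lines+=[[q[i],q[(i+1)%4]] for i in range(4)]
q=[(-.09,-.12),(-.09,-.24),(.1,-.24),(.1,-.12)]
lines+=[[q[i]+(0,),q[(i+1)%4]+(0,)] for i in range(4)]
lines+=[[(.1,-.12,.15),(.1,-.24,.15)],[(-.03+.02,-.18,.11),(-.03-.02,-.18,.11)],[(-.03,-.2,.11),(-.03,-.16,.11)]]
for n,(x0,y0,x1,y1) in dict(top=(140,40,330,245),side=(240,95,400,255)).items():
  im=C[n][2];k=3;c=cv2.resize(im[y0:y1,x0:x1],None,fx=k,fy=k,interpolation=cv2.INTER_CUBIC)
  for a,b in lines:
    u=proj(C[n],pose(p,np.array([a,b])));u=((u+.5-[x0,y0])*k).astype(int)
    cv2.line(c,tuple(map(int,u[0])),tuple(map(int,u[1])),(0,255,0),1)
  cv2.imwrite(f"pics/fit_{n}.png",c)
E
```

```text
[ 0.61260894  0.18619886 -0.12584294] [[-0.8 -0.2]
 [-0.2  0.3]
 [-0.3 -0.4]
 [-1.5 -0.7]
 [ 2.3 -0.3]
 [ 0.3  0.9]
 [-1.3  2. ]
 [ 2.  -0.5]]
```

View pics/fit_top.png

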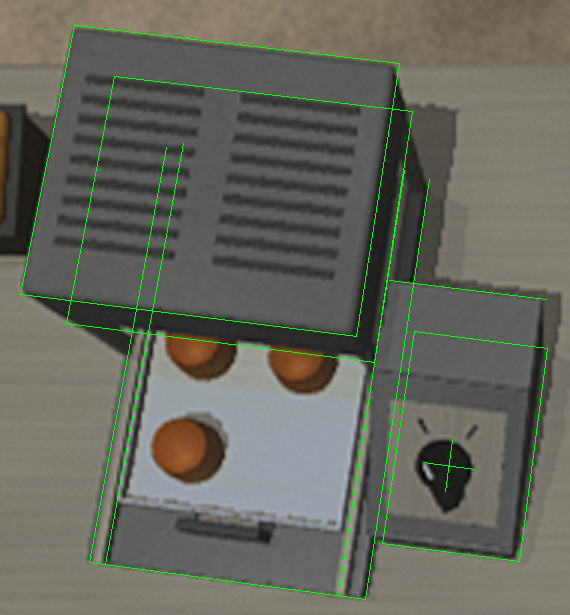

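View pics/fit_side.png

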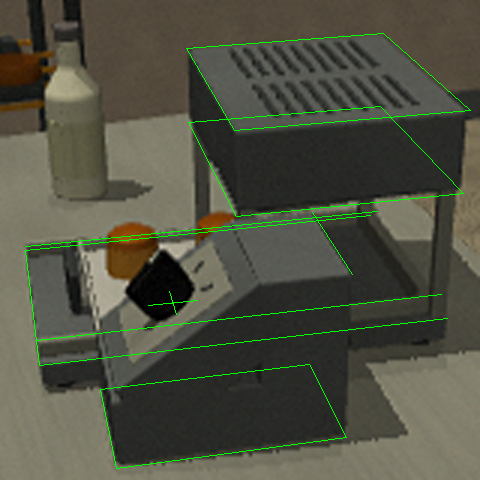

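Run:
```python
from h import *
import pickle
from scipy.optimize import least_squares
from scipy.spatial.transform import Rotation as R
C=pickle.load(open("cams.pkl","rb"))
a=np.linspace(0,2*np.pi,40)
def body(x,y,z0,rings):
    return np.vstack([np.c_[x+r*np.cos(a),y+r*np.sin(a),0*a+z0+h] for r,h in rings])
cake=[(.027,0),(.025,.03),(.018,.040),(.006,.044)]
def hullbox(n,x,y,z0):
    u=proj(C[n],body(x,y,z0,cake)); return np.r_[u.min(0),u.max(0)]
def mask(n,win):
    x0,y0,x1,y1=win; im=C[n][2][y0:y1,x0:x1];h=cv2.cvtColor(im,cv2.COLOR_BGR2HSV)
    m=((h[...,0]<18)&(h[...,1]>140)&(h[...,2]>25)).astype(np.uint8)
    ys,xs=np.nonzero(m); return np.array([x0+xs.min()-.5,y0+ys.min()-.5,x0+xs.max()+.5,y0+ys.max()+.5])
for nm,z0,w in [('cake',.012,dict(top=(405,182,442,217),side=(330,292,374,338))),('cake1',.033,dict(top=(180,172,225,207)))]:
    bs={n:mask(n,q) for n,q in w.items()}
    for ns in [['top'],['side'],['top','side']]:
        ns=[n for n in ns if n in bs]
        if not ns: continue
        s=least_squares(lambda p:np.concatenate([hullbox(n,p[0],p[1],z0)-bs[n] for n in ns]),[.4,-.3] if nm=='cake' else [.43,.27])
        print(nm,ns,s.x.round(4),s.fun.round(1))
P=np.array([.6126,.1862,-.1258])
def inv(w):
    c,s=np.cos(P[2]),np.sin(P[2]);d=w[:2]-P[:2];return np.array([c*d[0]+s*d[1],-s*d[0]+c*d[1]])
for uv,z in [((253.5,216.2),.044),((179.5,207.5),.044)]: print("panrim",inv(ray(C['top'],uv,z)).round(4))
for uv,z in [((160+230/4,140+300/4),.07),]: print("tab",inv(ray(C['top'],uv,z)).round(4))
for n,uv,z in [('mouldtop',(450,233.5),.062),('shakertop',(475,196.5),.087),('board',(403.7,179.5),.012),('board',(484,253.5),.012)]: print(n,ray(C['top'],uv,z).round(3))
print("c1 in cooler",inv(s.x).round(4))
from bench import r
o=r.get_obs();print(R.from_rotvec(o["orientation"]).as_matrix().round(3))
for pc in [(-.03,-.18,.11)]: print("knob",pose(P,pc))
```

```text
cake ['top'] [ 0.5633 -0.3249] [-0.9 -0.4  0.8  0.4]
cake ['side'] [ 0.5631 -0.3221] [-0.7 -0.3  0.7  0.2]
cake ['top', 'side'] [ 0.563  -0.3234] [-1.5 -0.3  0.2  0.6 -0.5  0.2  0.9  0.7]
cake1 ['top'] [0.5812 0.2355] [-0.2 -0.6  0.2  0.7]
cake1 ['top'] [0.5812 0.2355] [-0.2 -0.6  0.2  0.7]
panrim [-0.0861 -0.0923]
panrim [-0.0887  0.0955]
tab [-0.0962 -0.0101]
mouldtop [ 0.474 -0.374  0.062]
shakertop [ 0.561 -0.428  0.087]
board [ 0.616 -0.276  0.012]
board [ 0.427 -0.473  0.012]
c1 in cooler [-0.0373  0.0449]
[[ 0.326  0.    -0.945]
 [ 0.945 -0.     0.326]
 [-0.    -1.    -0.   ]]
knob [[0.56025275 0.01138648 0.11      ]]
```

Request:
send_rows([
  [-3.6, -0.5, -3.3, 0, 1],
  [-3.6, -0.5, -3.3, 0, 1],
  [-3.6, -0.5, -3.3, 0, 1],
  [-3.6, -0.5, -3.3, 0, 1],
  [-3.6, -0.5, -3.3, 0, 1],
  [-3.6, -0.5, -3.3, 0, 1],
  [-3.6, -0.5, -3.3, 0, 1],
  [-3.6, -0.5, -3.3, 0, 1],
  [-3.6, -0.5, -3.3, 0, 1],
  [-3.6, -0.5, -3.3, 0, 1],
  [-3.6, -0.5, -3.3, 0, 1],
  [-3.6, -0.5, -3.3, 0, 1],
])

```text
clock: 2.95
tcp_pos: [0.454, 0.0993, 0.3058]
orientation: [-1.348, -0.962, 0.961]
contact_force: [-0.2, -0.5, -0.9]
grip_width: 0.0855
```

```bash
cat >> h.py <<'E'
def st():
    from bench import r
    from scipy.spatial.transform import Rotation as R
    o=r.get_obs();M=R.from_rotvec(o["orientation"]).as_matrix()
    yaw=np.degrees(np.arctan2(M[1,0],M[0,0]))
    print("t",round(o["clock"],2),"tcp",np.round(o["tcp_pos"],4),"yaw",round(yaw,1),"down",M[:,1].round(3),"w",round(o["grip_width"],4),"F",np.round(o["contact_force"],1),"j",np.round(o["joints"],2))
    return o,M,yaw
def go(target,yaw=None):
    o,M,y=st()
    d=M.T@(np.array(target)-o["tcp_pos"])*100
    print("  need tool dx,dy,dz cm",d.round(2),"|d|",np.linalg.norm(d).round(1),"spin",None if yaw is None else round((y-yaw+180)%360-180,1))
E
python3 -c "
from h import *
go((.5632,-.3234,.2),38)"
```

```text
t 2.95 tcp [0.454  0.0993 0.3058] yaw 71.0 down [ 0.001  0.001 -1.   ] w 0.0855 F [-0.2 -0.5 -0.9] j [-0.7   0.05  0.37  1.98 -0.02  1.11  0.92]
  need tool dx,dy,dz cm [-36.42  10.56 -24.08] |d| 44.9 spin 33.0
```

Request:
send_rows([
  [-3.64, 0.5, -2.4, 0, 1],
  [-3.64, 0.5, -2.4, 0, 1],
  [-3.64, 0.5, -2.4, 0, 1],
  [-3.64, 0.5, -2.4, 0, 1],
  [-3.64, 0.5, -2.4, 0, 1],
  [-3.64, 1, -2.4, 0, 1],
  [-3.64, 1.5, -2.4, 0, 1],
  [-3.64, 2, -2.4, 0, 1],
  [-3.64, 2, -2.4, 0, 1],
  [-3.64, 1.5, -2.4, 8, 1],
  [0, 0, 0, 8.5, 1],
  [0, 0, 0, 8.5, 1],
])

```text
clock: 4.45
tcp_pos: [0.5617, -0.3223, 0.1998]
orientation: [-1.479, -0.622, 0.623]
contact_force: [-0.2, 0.4, -0.1]
grip_width: 0.0854
```

Request:
send_rows([
  [0, 0, 0, 8, 1],
  [0, 0, 0, 0, 1],
])

```text
clock: 4.7
tcp_pos: [0.5621, -0.3213, 0.2001]
orientation: [-1.508, -0.52, 0.521]
contact_force: [0.7, -0.4, 0.1]
grip_width: 0.0854
```

```bash
python3 -c "
from h import *
from bench import r
go((.5632,-.3234,.034),38)
f=r.grab_frame('wrist');cv2.imwrite('pics/w1.png',f['image'][:,:,::-1])
c=(f['camera_matrix'],f['cam_to_world'])
print(r.recognise('wrist','cake'))
print(proj(c,[[.5632,-.3234,.012],[.5632,-.3234,.056]]))"
```

```text
t 4.7 tcp [ 0.5621 -0.3213  0.2001] yaw 38.1 down [-0. -0. -1.] w 0.0854 F [ 0.7 -0.4  0.1] j [-0.07  0.56  0.71  1.7  -0.42  1.03  1.45]
  need tool dx,dy,dz cm [-0.03 16.61 -0.23] |d| 16.6 spin 0.1
[{'rect': [291.2, 160.3, 346.5, 216.2], 'p': 0.95}, {'rect': [412.8, 106.5, 474.4, 160.7], 'p': 0.86}, {'rect': [329.4, 39.9, 389.1, 99.4], 'p': 0.56}]
[[318.54879486 184.0338603 ]
 [318.40560365 195.41483461]]
```

View pics/w1.png

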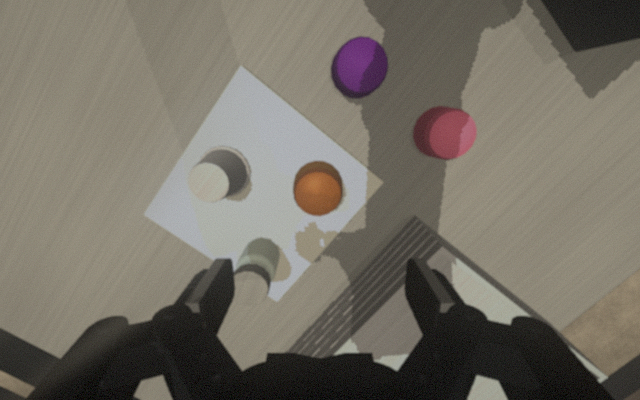

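The orange cake shows at (318,188), where the projection puts it. Mould at (220,178) and shaker at (258,262) are clear of the finger line. I go down and grip.

Request:
send_rows([
  [0, 2.5, -0.2, 0, 1],
  [0, 2.5, 0, 0, 1],
  [0, 2.5, 0, 0, 1],
  [0, 2.5, 0, 0, 1],
  [0, 2.5, 0, 0, 1],
  [0, 2.5, 0, 0, 1],
  [0, 2, 0, 0, 1],
  [0, 0, 0, 0, 1],
  [0, 0, 0, 0, 0.4],
  [0, 0, 0, 0, 0.4],
  [0, 0, 0, 0, 0.4],
  [0, 0, 0, 0, 0.4],
], force=25)

```text
clock: 6.3
tcp_pos: [0.5638, -0.3237, 0.0319]
orientation: [-1.509, -0.52, 0.518]
contact_force: [-1.2, 1.3, 6.2]
grip_width: 0.0505
```

```bash
python3 -c "
from h import *
from bench import r
go((.5632,-.3234,.034),38)
f=r.grab_frame('wrist');cv2.imwrite('pics/w2.png',f['image'][:,:,::-1])"
```

```text
t 6.3 tcp [ 0.5638 -0.3237  0.0319] yaw 38.0 down [ 0.002 -0.001 -1.   ] w 0.0505 F [-1.2  1.3  6.2] j [ 0.03  0.77  0.57  1.79 -0.58  0.75  1.57]
  need tool dx,dy,dz cm [-0.03 -0.21  0.06] |d| 0.2 spin -0.0
```

View pics/w2.png

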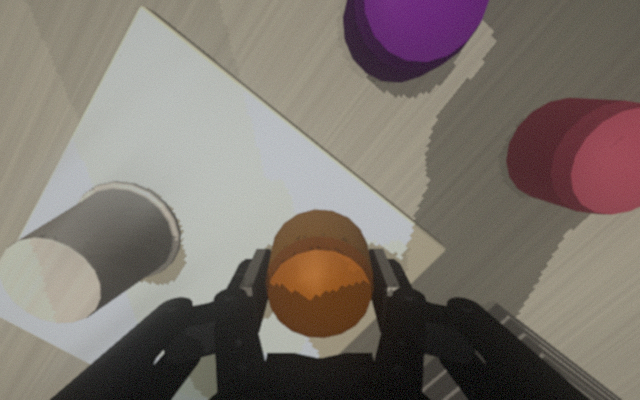

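Request:
send_rows([
  [0, -0.5, 0, 0, 0.4],
  [0, -1, 0, 0, 0.4],
  [0, -2, 0, 0, 0.4],
  [0, -3, 0, 0, 0.4],
  [0, -4, 0, 0, 0.4],
  [0, -4, 0, 0, 0.4],
  [0, -3, 0, 0, 0.4],
  [0, -1.5, 0, 0, 0.4],
  [0, 0, 0, 0, 0.4],
])

```text
clock: 7.48
tcp_pos: [0.5634, -0.3234, 0.2214]
orientation: [-1.509, -0.52, 0.518]
contact_force: [0.3, -0.1, -1.1]
grip_width: 0.0506
```

```bash
python3 -c "
from h import *
from bench import r
go((.49,-.08,.22),38)
f=r.grab_frame('wrist');cv2.imwrite('pics/w3.png',f['image'][:,:,::-1])"
```

```text
t 7.47 tcp [ 0.5634 -0.3234  0.2214] yaw 38.0 down [ 0.002 -0.001 -1.   ] w 0.0506 F [ 0.3 -0.1 -1.1] j [-0.08  0.55  0.73  1.68 -0.41  1.07  1.44]
  need tool dx,dy,dz cm [ 9.19  0.12 23.7 ] |d| 25.4 spin -0.0
```

View pics/w3.png

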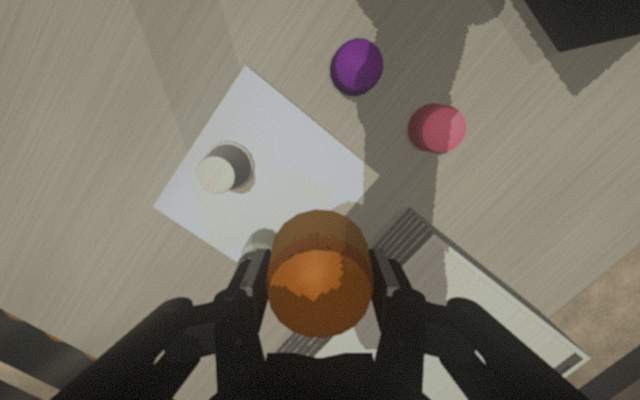

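Request:
send_rows([
  [0.8, 0, 2.0, 0, 0.4],
  [1.4, 0, 3.6, 0, 0.4],
  [1.5, 0, 3.9, 0, 0.4],
  [1.6, 0, 4.1, 0, 0.4],
  [1.6, 0, 4.1, 0, 0.4],
  [1.7, 0, 4.0, 0, 0.4],
  [1.9, 0, 3.6, 0, 0.4],
  [2.4, 0, 3.3, 0, 0.4],
  [2.6, 0, 3.3, 0, 0.4],
  [2.6, 0, 3.3, 0, 0.4],
  [2.6, 0, 3.3, 0, 0.4],
  [2.0, 0, 2.6, 0, 0.4],
])

```text
clock: 9.02
tcp_pos: [0.4879, 0.1423, 0.219]
orientation: [-1.508, -0.518, 0.522]
contact_force: [1.3, -0.6, -1.2]
grip_width: 0.0505
```

Request:
send_rows([
  [0, 0, 0, 0, 0.4],
  [0, 0, 0, 0, 0.4],
])

```text
clock: 9.28
tcp_pos: [0.4884, 0.1396, 0.2194]
orientation: [-1.509, -0.517, 0.52]
contact_force: [0.2, -1.0, -0.1]
grip_width: 0.0506
```

```bash
python3 -c "
from h import *
from bench import r
go((.5705,.1482,.1),38)
f=r.grab_frame('wrist');cv2.imwrite('pics/w4.png',f['image'][:,:,::-1])
c=(f['camera_matrix'],f['cam_to_world'])
P=(.6126,.1862,-.1258)
print(proj(c,pose(P,[(-.037,-.043,.033),(-.037,.045,.033),(.051,-.043,.033),(-.088,.096,.044),(-.088,-.094,.044)])).round(0).tolist())
f=r.grab_frame('top');cv2.imwrite('pics/t4.png',cv2.resize(f['image'][130:250,150:330,::-1],None,fx=4,fy=4))"
```

```text
t 9.28 tcp [0.4884 0.1396 0.2194] yaw 38.0 down [-0.002 -0.001 -1.   ] w 0.0506 F [ 0.2 -1.  -0.1] j [-0.99  0.27  0.71  2.01 -0.22  0.93  0.49]
  need tool dx,dy,dz cm [ 7.03 11.93 -4.37] |d| 14.5 spin -0.0
[[381.0, 220.0], [443.0, 166.0], [429.0, 268.0], [457.0, 93.0], [317.0, 223.0]]
```

View pics/w4.png

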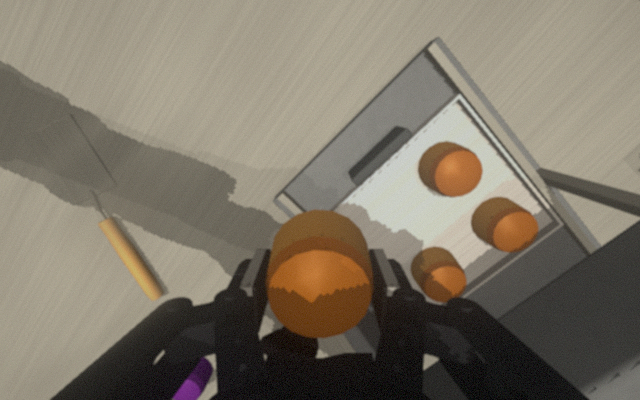

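View pics/t4.png

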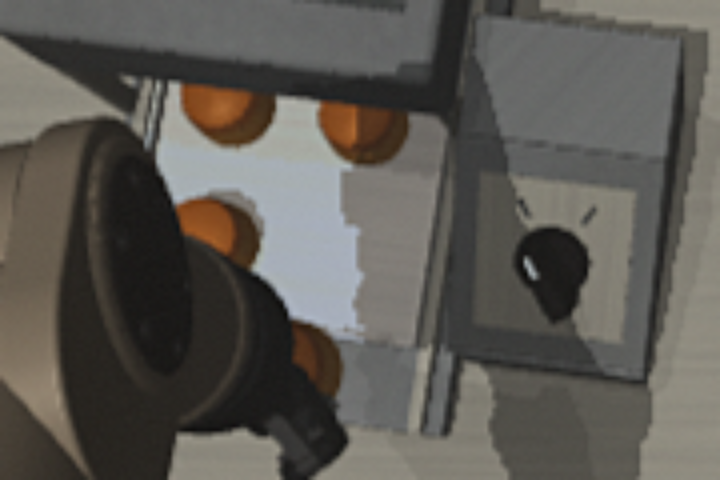

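```bash
python3 -c "
from h import *
from bench import r
f=r.grab_frame('side');cv2.imwrite('pics/s4.png',cv2.resize(f['image'][20:260,160:420,::-1],None,fx=3,fy=3))
c=(f['camera_matrix'],f['cam_to_world']);print(c[1][:3,3])
print(proj(c,[[.4884,.1396,z] for z in(.2194,.25,.3,.35,.4,.45)]).round(0).tolist())"
```

```text
[ 0.34174711 -0.80960696  0.56195437]
[[253.0, 139.0], [252.0, 127.0], [250.0, 106.0], [248.0, 85.0], [245.0, 62.0], [243.0, 38.0]]
```

View pics/s4.png

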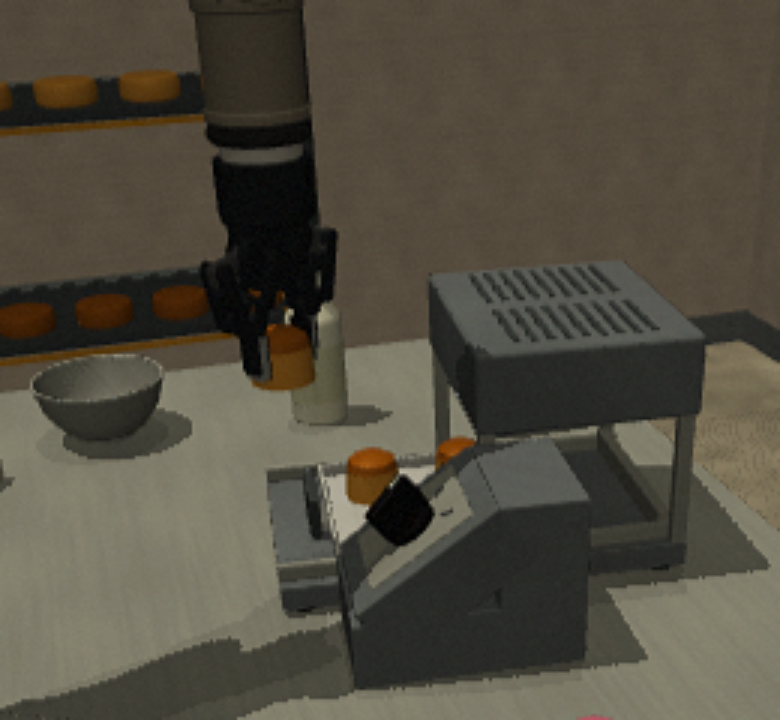

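Request:
send_rows([
  [1.15, 0, -0.7, 0, 0.4],
  [1.9, 0.5, -1.2, 0, 0.4],
  [1.9, 1, -1.2, 0, 0.4],
  [1.2, 1.5, -0.7, 0, 0.4],
  [0.7, 2, -0.44, 0, 0.4],
  [0, 2, 0, 0, 0.4],
  [0, 2, 0, 0, 0.4],
  [0, 2, 0, 0, 0.4],
  [0, 0.9, 0, 0, 0.4],
  [0, 0, 0, 0, 0.4],
])

```text
clock: 10.68
tcp_pos: [0.5687, 0.1492, 0.1007]
orientation: [-1.508, -0.518, 0.52]
contact_force: [-0.2, -0.9, -0.8]
grip_width: 0.0509
```

```bash
python3 -c "
from h import *
from bench import r
go((.5685,.1484,.0545),38)
f=r.grab_frame('wrist');cv2.imwrite('pics/w5.png',f['image'][:,:,::-1])
c=(f['camera_matrix'],f['cam_to_world'])
P=(.6126,.1862,-.1258)
print(proj(c,pose(P,[(-.037,.045,.033),(.051,-.043,.033),(-.088,.096,.044),(-.088,-.094,.044)])).round(0).tolist())
f=r.grab_frame('side');cv2.imwrite('pics/s5.png',cv2.resize(f['image'][90:250,220:400,::-1],None,fx=4,fy=4))"
```

```text
t 10.68 tcp [0.5687 0.1492 0.1007] yaw 38.0 down [-0.001 -0.    -1.   ] w 0.0509 F [-0.2 -0.9 -0.8] j [-0.79  0.58  0.58  1.92 -0.44  0.78  0.7 ]
  need tool dx,dy,dz cm [-0.06  4.62 -0.05] |d| 4.6 spin -0.0
[[416.0, 136.0], [400.0, 300.0], [437.0, 1.0], [213.0, 231.0]]
```

View pics/w5.png

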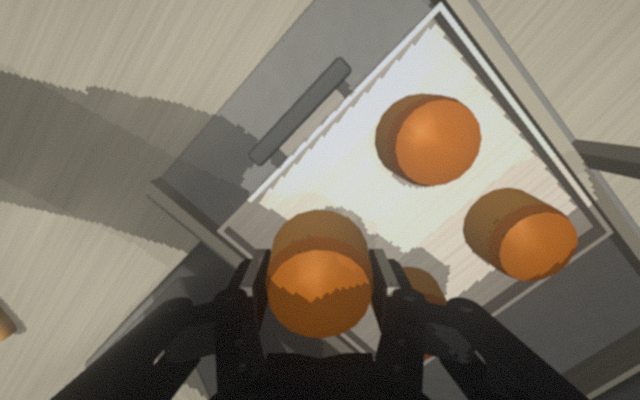

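View pics/s5.png

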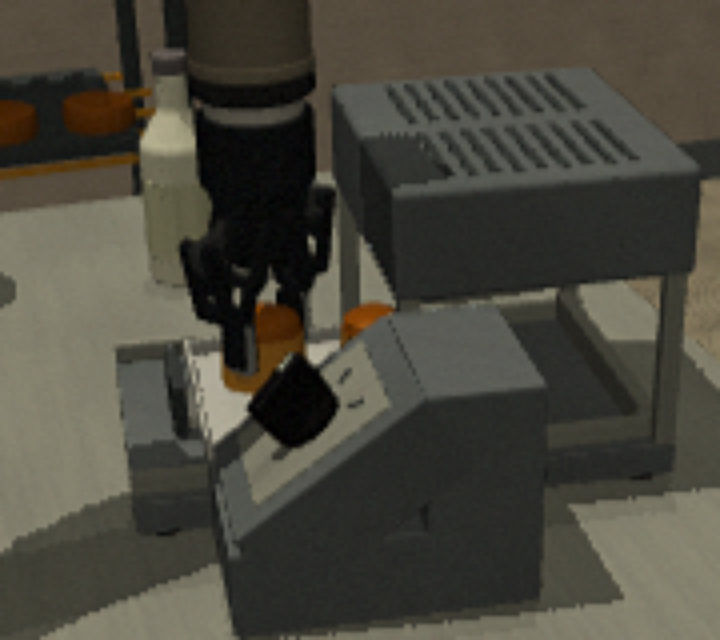

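Request:
send_rows([
  [0, 1, 0, 0, 0.4],
  [0, 1, 0, 0, 0.4],
  [0, 1, 0, 0, 0.4],
  [0, 0.8, 0, 0, 0.4],
  [0, 0.4, 0, 0, 0.4],
  [0, 0.2, 0, 0, 0.4],
  [0, 0, 0, 0, 0.4],
  [0, 0, 0, 0, 0.4],
])

```text
clock: 11.78
tcp_pos: [0.5694, 0.1493, 0.0576]
orientation: [-1.508, -0.519, 0.519]
contact_force: [0.3, 0.0, -0.4]
grip_width: 0.0508
```

```bash
python3 -c "
from h import *
from bench import r
go((.5685,.1484,.0545),38)
f=r.grab_frame('side');cv2.imwrite('pics/s6.png',cv2.resize(f['image'][150:220,240:340,::-1],None,fx=7,fy=7))"
```

```text
t 11.78 tcp [0.5694 0.1493 0.0576] yaw 38.0 down [ 0.001  0.    -1.   ] w 0.0508 F [ 0.3  0.  -0.4] j [-0.76  0.64  0.53  1.93 -0.49  0.7   0.73]
  need tool dx,dy,dz cm [-0.12  0.31 -0.02] |d| 0.3 spin -0.0
```

View pics/s6.png

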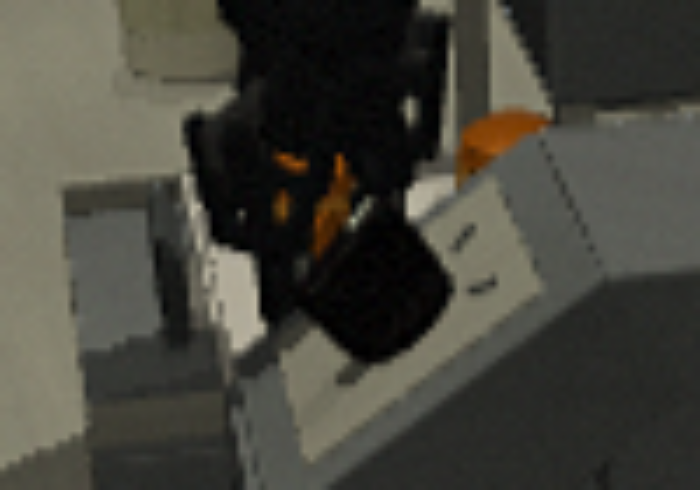

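Request:
send_rows([
  [0, 0.2, 0, 0, 0.4],
  [0, 0.1, 0, 0, 0.4],
  [0, 0, 0, 0, 0.4],
])

```text
clock: 12.2
tcp_pos: [0.569, 0.1492, 0.0542]
orientation: [-1.508, -0.519, 0.519]
contact_force: [0.5, 0.4, -0.3]
grip_width: 0.0509
```

Request:
send_rows([
  [0, 0.1, 0, 0, 0.4],
  [0, 0.1, 0, 0, 0.4],
  [0, 0, 0, 0, 0.4],
])

```text
clock: 12.58
tcp_pos: [0.5692, 0.1493, 0.0528]
orientation: [-1.507, -0.519, 0.519]
contact_force: [-1.8, 0.4, 6.2]
grip_width: 0.0509
```

Request:
send_rows([
  [0, 0, 0, 0, 0.7],
  [0, 0, 0, 0, 0.75],
  [0, 0, 0, 0, 0.75],
  [0, 0, 0, 0, 0.75],
])

```text
clock: 13.08
tcp_pos: [0.5691, 0.1493, 0.0522]
orientation: [-1.508, -0.519, 0.519]
contact_force: [-0.2, -0.8, -0.6]
grip_width: 0.0644
```

```bash
python3 -c "
from h import *
from bench import r
st()
f=r.grab_frame('wrist');cv2.imwrite('pics/w7.png',f['image'][:,:,::-1])"
```

```text
t 13.07 tcp [0.5691 0.1493 0.0522] yaw 38.0 down [-0. -0. -1.] w 0.0644 F [-0.2 -0.8 -0.6] j [-0.75  0.65  0.53  1.93 -0.49  0.69  0.74]
```

View pics/w7.png

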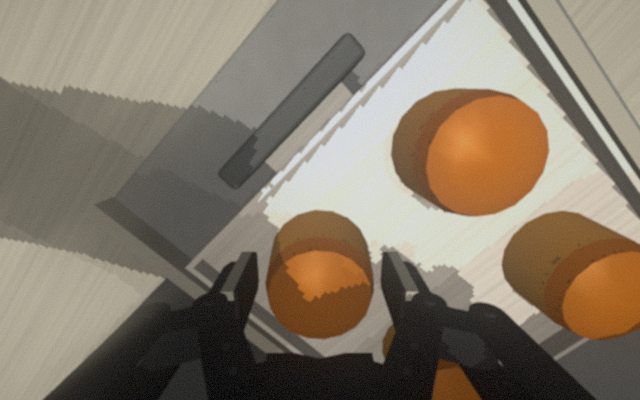

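Request:
send_rows([
  [0, -0.5, 0, 0, 0.75],
  [0, -1.5, 0, 0, 0.75],
  [0, -3, 0, 0, 0.75],
  [0, -4, 0, 0, 0.75],
  [0, -2, 0, 0, 0.75],
  [-1.2, 0, 2.3, 0, 1],
  [-1.8, 0, 3.5, 0, 1],
  [-1.8, 0, 3.5, 0, 1],
  [-1.8, 0, 3.4, 9, 1],
  [0, 0, 0, 9, 1],
  [0, 0, 0, 9, 1],
  [0, 0, 0, 9, 1],
])

```text
clock: 14.62
tcp_pos: [0.4386, 0.2089, 0.1625]
orientation: [-1.57, -0.023, 0.024]
contact_force: [-0.2, 0.3, -0.4]
grip_width: 0.0853
```

Request:
send_rows([
  [0, 0, 0, 9.2, 1],
  [0, 0, 0, 0, 1],
  [0, 0, 0, 0, 1],
])

```text
clock: 15.0
tcp_pos: [0.4389, 0.2088, 0.1624]
orientation: [-1.569, 0.096, -0.096]
contact_force: [-0.3, -0.1, -0.3]
grip_width: 0.0856
```

```bash
python3 -c "
from h import *
from bench import r
P=(.6126,.1862,-.1258)
go(pose(P,(-.176,0,.055))[0],-7.2)
f=r.grab_frame('top');cv2.imwrite('pics/t8.png',cv2.resize(f['image'][130:250,150:330,::-1],None,fx=4,fy=4))
f=r.grab_frame('wrist');cv2.imwrite('pics/w8.png',f['image'][:,:,::-1])
c=(f['camera_matrix'],f['cam_to_world'])
print(proj(c,pose(P,[(-.037,-.043,.033),(-.037,.045,.033),(-.088,.096,.044),(-.088,-.094,.044),(-.108,0,.056),(-.108,.035,.07),(-.108,-.035,.07)])).round(0).tolist())
"
```

```text
t 15.0 tcp [0.4389 0.2088 0.1624] yaw -7.0 down [-0.  0. -1.] w 0.0856 F [-0.3 -0.1 -0.3] j [-1.29  0.38  0.89  2.12 -0.41  0.82 -0.27]
  need tool dx,dy,dz cm [-0.08 10.74 -0.06] |d| 10.7 spin 0.2
[[463.0, 242.0], [479.0, 149.0], [431.0, 85.0], [408.0, 295.0], [399.0, 207.0], [407.0, 169.0], [399.0, 253.0]]
```

View pics/t8.png

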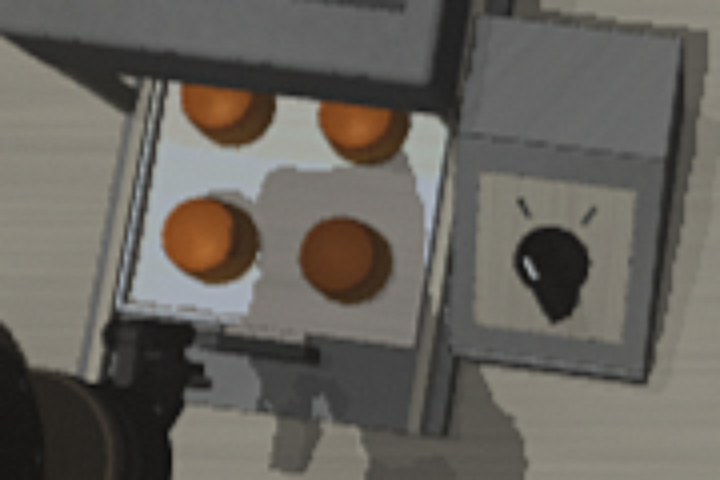

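View pics/w8.png

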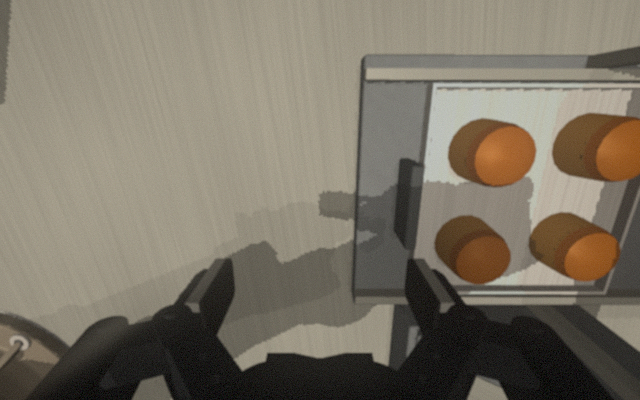

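Request:
send_rows([
  [-1.1, 0, 0.2, 0.2, 1],
  [0, 2, 0, 0, 1],
  [0, 2.5, 0, 0, 1],
  [0, 2.5, 0, 0, 1],
  [0, 2.2, 0, 0, 1],
  [0, 1.5, 0, 0, 1],
  [0, 0.5, 0, 0, 1],
  [0, 0, 0, 0, 1],
])

```text
clock: 16.1
tcp_pos: [0.4283, 0.2121, 0.0505]
orientation: [-1.568, 0.102, -0.102]
contact_force: [-0.4, 0.2, 0.3]
grip_width: 0.0851
```

```bash
python3 -c "
from h import *
from bench import r
P=(.6126,.1862,-.1258)
go(pose(P,(-.048,0,.05))[0],-7.2)
f=r.grab_frame('wrist');cv2.imwrite('pics/w9.png',f['image'][:,:,::-1])
f=r.grab_frame('side');cv2.imwrite('pics/s9.png',cv2.resize(f['image'][100:250,200:360,::-1],None,fx=4,fy=4))
"
```

```text
t 16.1 tcp [0.4283 0.2121 0.0505] yaw -7.4 down [ 0.  0. -1.] w 0.0851 F [-0.4  0.2  0.3] j [-1.12  0.56  0.67  2.2  -0.64  0.59 -0.11]
  need tool dx,dy,dz cm [13.81  0.05 -0.21] |d| 13.8 spin -0.2
```

View pics/w9.png

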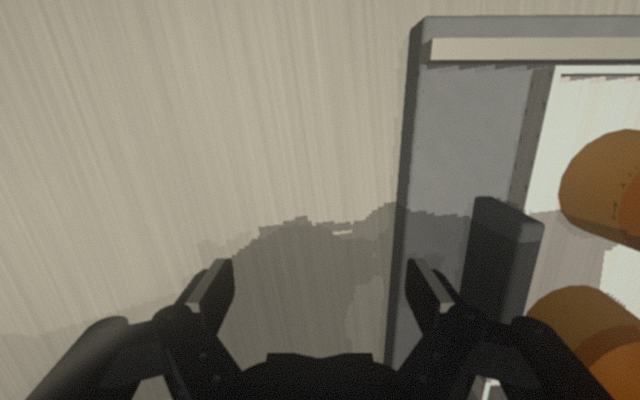

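View pics/s9.png

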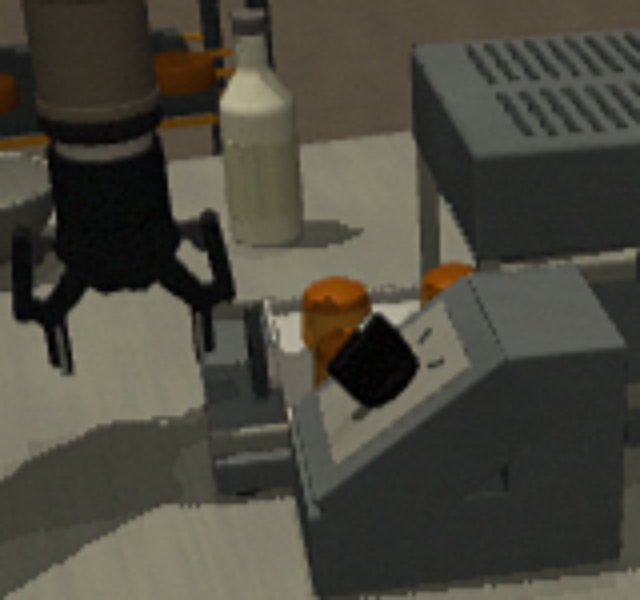

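```bash
python3 -c "
from h import *
import pickle
C=pickle.load(open('cams.pkl','rb'))
P=(.6126,.1862,-.1258)
for z in (.03,.035,.04,.045,.05,.055): print(z,(proj(C['side'],pose(P,[(-.186+.045,0,z),(-.186-.045,0,z)]))-[200,100]).round(1).tolist())
"
```

```text
0.03 [[49.8, 95.6], [17.5, 99.1]]
0.035 [[49.6, 94.0], [17.2, 97.5]]
0.04 [[49.5, 92.5], [17.0, 95.9]]
0.045 [[49.3, 90.9], [16.7, 94.3]]
0.05 [[49.1, 89.3], [16.5, 92.8]]
0.055 [[48.9, 87.7], [16.2, 91.2]]
```

Request:
send_rows([
  [0, 0.8, 0, -0.2, 1],
  [0.5, 0, 0, 0, 1],
  [0.5, 0, 0, 0, 1],
  [0.5, 0, 0, 0, 1],
  [0.5, 0, 0, 0, 1],
  [0.5, 0, 0, 0, 1],
  [0.6, 0, 0, 0, 1],
  [0.7, 0, 0, 0, 1],
  [0.7, 0, 0, 0, 1],
  [0.7, 0, 0, 0, 1],
])

```text
clock: 17.45
tcp_pos: [0.4779, 0.2058, 0.0419]
orientation: [-1.569, 0.102, -0.095]
contact_force: [-7.1, 1.3, 5.5]
grip_width: 0.0855
```

```bash
python3 -c "
from h import *
from bench import r
P=(.6126,.1862,-.1258)
go(pose(P,(-.048,0,.042))[0],-7.2)
f=r.grab_frame('wrist');cv2.imwrite('pics/w10.png',f['image'][:,:,::-1])
f=r.grab_frame('side');cv2.imwrite('pics/s10.png',cv2.resize(f['image'][100:250,220:380,::-1],None,fx=4,fy=4))
"
```

```text
t 17.45 tcp [0.4779 0.2058 0.0419] yaw -7.2 down [-0.005  0.    -1.   ] w 0.0855 F [-7.1  1.3  5.5] j [-1.02  0.62  0.65  2.1  -0.64  0.63 -0.05]
  need tool dx,dy,dz cm [ 8.81 -0.05 -0.26] |d| 8.8 spin 0.0
```

View pics/w10.png

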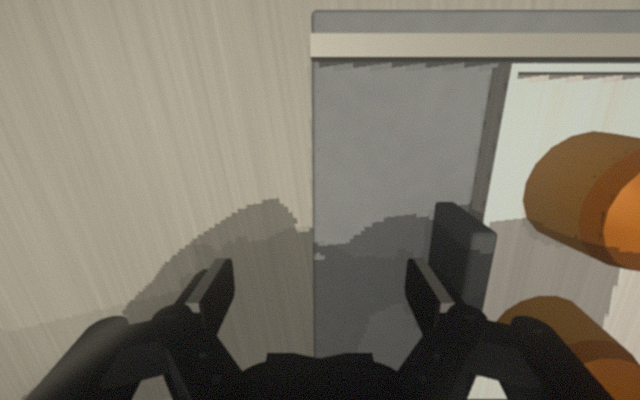

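View pics/s10.png

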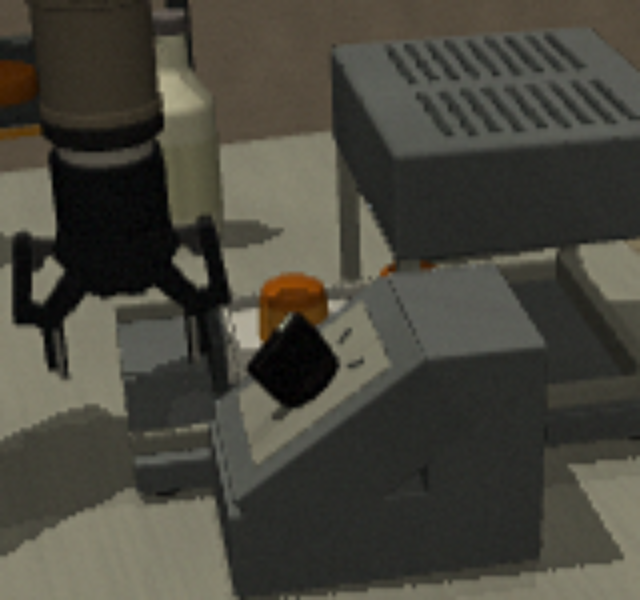

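Request:
send_rows([
  [0.5, 0, 0, 0, 1],
  [0.6, 0, 0, 0, 1],
  [0.6, 0, 0, 0, 1],
  [0.6, 0, 0, 0, 1],
  [0.6, 0, 0, 0, 1],
  [0.6, 0, 0, 0, 1],
  [0.6, 0, 0, 0, 1],
])

```text
clock: 18.42
tcp_pos: [0.519, 0.2006, 0.0419]
orientation: [-1.569, 0.101, -0.096]
contact_force: [-6.3, -0.1, 4.6]
grip_width: 0.0854
```

```bash
python3 -c "
from h import *
from bench import r
P=(.6126,.1862,-.1258)
go(pose(P,(-.048,0,.042))[0],-7.2)
f=r.grab_frame('wrist');cv2.imwrite('pics/w11.png',f['image'][:,:,::-1])
f=r.grab_frame('side');cv2.imwrite('pics/s11.png',cv2.resize(f['image'][100:250,220:380,::-1],None,fx=4,fy=4))
"
```

```text
t 18.43 tcp [0.519  0.2006 0.0419] yaw -7.2 down [-0.003  0.    -1.   ] w 0.0854 F [-6.3 -0.1  4.6] j [-0.96  0.66  0.64  2.02 -0.64  0.67 -0.03]
  need tool dx,dy,dz cm [ 4.66 -0.02 -0.26] |d| 4.7 spin 0.0
```

View pics/w11.png

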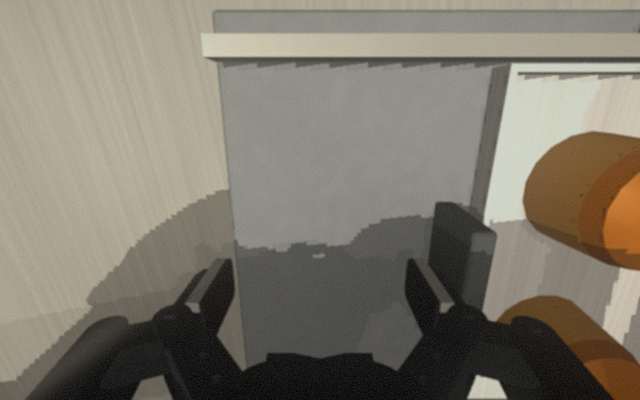

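View pics/s11.png

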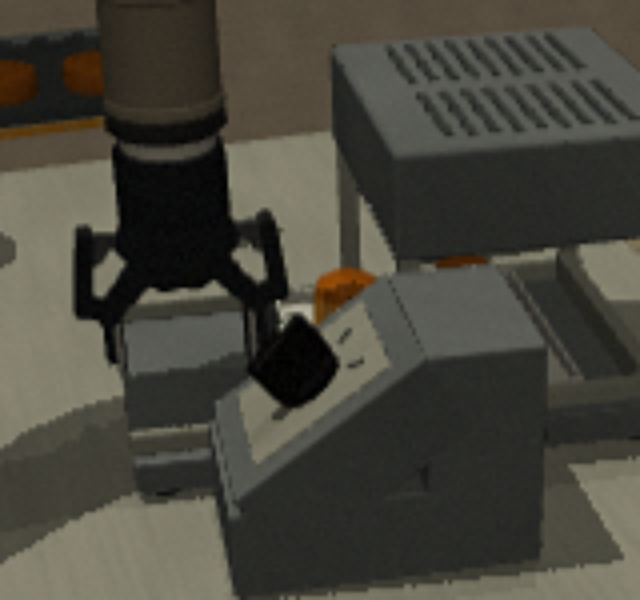

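```bash
python3 -c "
from h import *
from bench import r
P=np.array((.6126,.1862,-.1258))
f=r.grab_frame('wrist');c=(f['camera_matrix'],f['cam_to_world'])
cs,s=np.cos(P[2]),np.sin(P[2])
inv=lambda w:np.array([cs*(w[0]-P[0])+s*(w[1]-P[1]),-s*(w[0]-P[0])+cs*(w[1]-P[1])])
for uv,z in [((511,64),.044),((436,203),.07),((458,203),.07)]: print(inv(ray(c,uv,z)).round(4))
print(inv(r.get_obs()['tcp_pos']))
"
```

```text
[-0.018   0.0971]
[-0.051  0.049]
[-0.0432  0.049 ]
[-0.09341473  0.00249631]
```

Request:
send_rows([
  [0.5, 0, 0, 0, 1],
  [0.5, 0, 0, 0, 1],
  [0.5, 0, 0, 0, 1],
  [0.5, 0, 0, 0, 1],
  [0.5, 0, 0, 0, 1],
  [0.4, 0, 0, 0, 1],
])

```text
clock: 19.32
tcp_pos: [0.5497, 0.1966, 0.0422]
orientation: [-1.569, 0.099, -0.099]
contact_force: [-3.3, 0.7, -2.5]
grip_width: 0.0854
```

Request:
send_rows([
  [0.3, 0, 0, 0, 1],
  [0.3, 0, 0, 0, 1],
])

```text
clock: 19.58
tcp_pos: [0.5553, 0.196, 0.0423]
orientation: [-1.569, 0.099, -0.099]
contact_force: [-3.3, 0.1, -1.6]
grip_width: 0.0855
```

Request:
send_rows([
  [0.3, 0, 0, 0, 1],
  [0.2, 0, 0, 0, 1],
])

```text
clock: 19.82
tcp_pos: [0.557, 0.1959, 0.0425]
orientation: [-1.568, 0.104, -0.093]
contact_force: [-22.2, 2.0, 19.9]
grip_width: 0.0857
```

Request:
send_rows([
  [0, 0, 0, 0, 1],
  [-0.5, 0, 0, 0, 1],
  [-2, 0, 0, 0, 1],
  [-2, 0, 0, 0, 1],
  [0, 0, 0, 0, 1],
])

```text
clock: 20.45
tcp_pos: [0.5158, 0.2014, 0.0427]
orientation: [-1.568, 0.097, -0.099]
contact_force: [0.2, 0.7, -1.0]
grip_width: 0.0853
```

```bash
python3 -c "
from h import *
from bench import r
P=np.array((.6126,.1862,-.1258))
st()
f=r.grab_frame('side');cv2.imwrite('pics/s12.png',cv2.resize(f['image'][100:250,220:380,::-1],None,fx=4,fy=4))
f=r.grab_frame('top');cv2.imwrite('pics/t12.png',cv2.resize(f['image'][130:250,150:330,::-1],None,fx=4,fy=4))
f=r.grab_frame('wrist');cv2.imwrite('pics/w12.png',f['image'][:,:,::-1])
c=(f['camera_matrix'],f['cam_to_world'])
cs,s=np.cos(P[2]),np.sin(P[2])
print(proj(c,pose(P,[(.018,.095,.044),(.018,-.095,.044),(-.14,.118,.03)])).round(0).tolist())
"
```

```text
t 20.45 tcp [0.5158 0.2014 0.0427] yaw -7.2 down [ 0.001  0.    -1.   ] w 0.0853 F [ 0.2  0.7 -1. ] j [-0.97  0.66  0.65  2.03 -0.64  0.66 -0.03]
[[607.0, 71.0], [511.0, 421.0], [211.0, 15.0]]
```

View pics/s12.png

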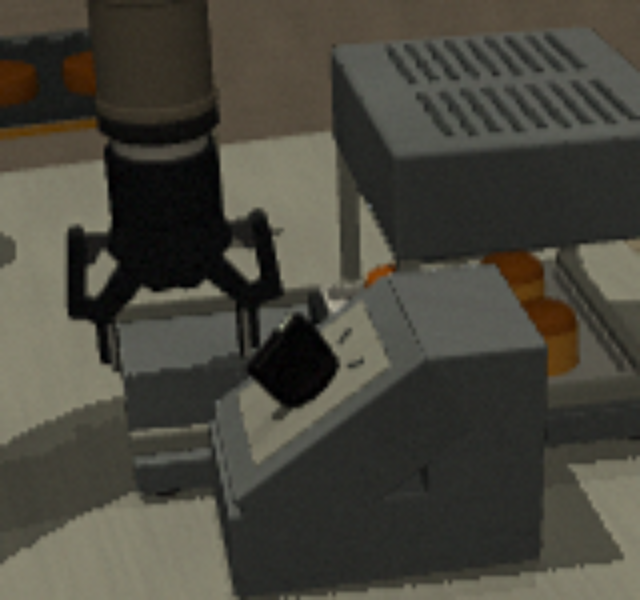

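View pics/w12.png

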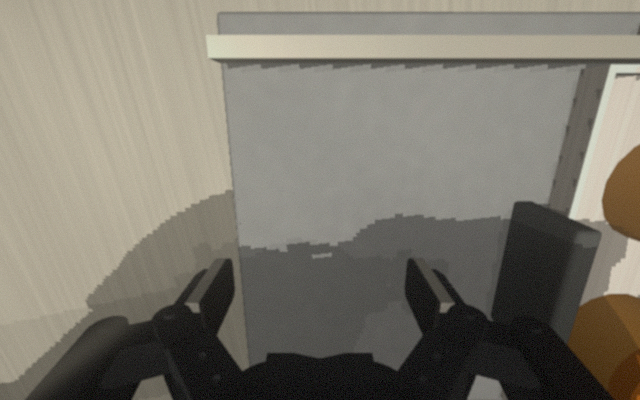

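View pics/t12.png

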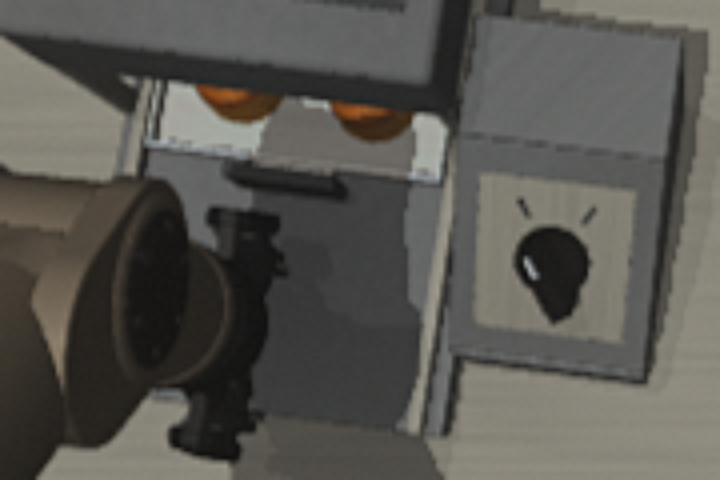

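```bash
python3 -c "
from h import *
import pickle
C=pickle.load(open('cams.pkl','rb'))
P=np.array((.6126,.1862,-.1258));cs,s=np.cos(P[2]),np.sin(P[2])
inv=lambda w:np.array([cs*(w[0]-P[0])+s*(w[1]-P[1]),-s*(w[0]-P[0])+cs*(w[1]-P[1])])
for uv in [(150+145/4,130+147/4),(150+440/4,130+182/4)]: print(inv(ray(C['top'],uv,.044)).round(4))
"
```

```text
[0.0163 0.0973]
[ 0.018  -0.0927]
```

Pan front rim measures about x = 17 mm in the cooler frame, so the pan is at about 112 mm (home) with the cakes standing. Next I raise, shut the gripper and move over beside the knob's lower bar end.

Request:
send_rows([
  [0, -2, 0, 0, 1],
  [0, -4, 0, 0, 0.5],
  [0, -5, 0, 0, 0],
  [0, -5, 0, 0, 0],
  [0, -3, 0, 0, 0],
])

```text
clock: 21.22
tcp_pos: [0.5171, 0.2005, 0.2362]
orientation: [-1.566, 0.097, -0.103]
contact_force: [-0.4, 0.3, -0.0]
grip_width: 0.0123
```

```bash
python3 -c "
from h import *
P=np.array((.6126,.1862,-.1258))
go(pose(P,(-.068,-.235,.20))[0],-7.2)"
```

```text
t 21.23 tcp [0.5171 0.2005 0.2362] yaw -7.3 down [ 0.004  0.002 -1.   ] w 0.0123 F [-0.4  0.3 -0. ] j [-1.18  0.4   0.91  1.9  -0.37  1.02 -0.24]
  need tool dx,dy,dz cm [  2.88   3.57 -23.72] |d| 24.2 spin -0.1
```

Request:
send_rows([
  [0.2, 0, -1.5, 0, 0],
  [0.4, 0, -3.2, 0, 0],
  [0.5, 0, -4.0, 0, 0],
  [0.5, 0, -4.0, 0, 0],
  [0.5, 0.5, -4.0, 0, 0],
  [0.5, 1, -4.0, 0, 0],
  [0.3, 1, -3.0, 0, 0],
  [0, 1, 0, 0, 0],
  [0, 0, 0, 0, 0],
])

```text
clock: 22.35
tcp_pos: [0.5137, -0.0377, 0.1964]
orientation: [-1.569, 0.101, -0.098]
contact_force: [-0.5, 0.6, -0.9]
grip_width: 0.0
```

```bash
python3 -c "
from h import *
from bench import r
P=np.array((.6126,.1862,-.1258))
go(pose(P,(-.068,-.235,.122))[0],-7.2)
f=r.grab_frame('wrist');cv2.imwrite('pics/w13.png',f['image'][:,:,::-1])
c=(f['camera_matrix'],f['cam_to_world'])
n=np.array([-.574,0,.819]);q=np.array([-.03,-.18,.11]);b=np.array([.698,.523,.489])
print(proj(c,pose(P,[q,q+.038*n,q+.038*n-.023*b,q+.038*n+.023*b])).round(0).tolist())
f=r.grab_frame('side');cv2.imwrite('pics/s13.png',cv2.resize(f['image'][80:230,220:380,::-1],None,fx=4,fy=4))"
```

```text
t 22.35 tcp [ 0.5137 -0.0377  0.1964] yaw -7.3 down [-0.002 -0.    -1.   ] w 0.0 F [-0.5  0.6 -0.9] j [-0.77  0.38  0.91  2.03 -0.38  0.91  0.22]
  need tool dx,dy,dz cm [ 0.22  7.44 -0.04] |d| 7.4 spin -0.1
[[374.0, 143.0], [347.0, 149.0], [321.0, 165.0], [378.0, 130.0]]
```

View pics/w13.png

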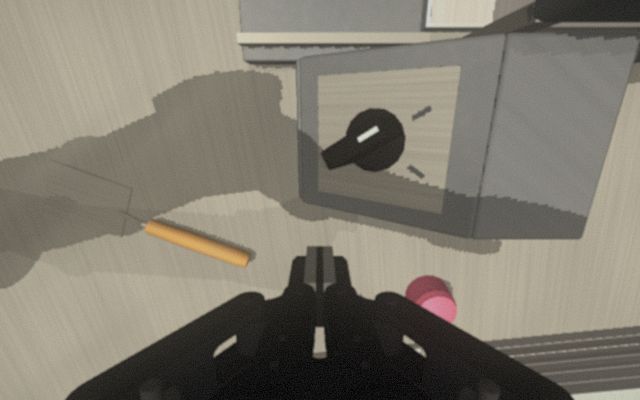

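View pics/s13.png

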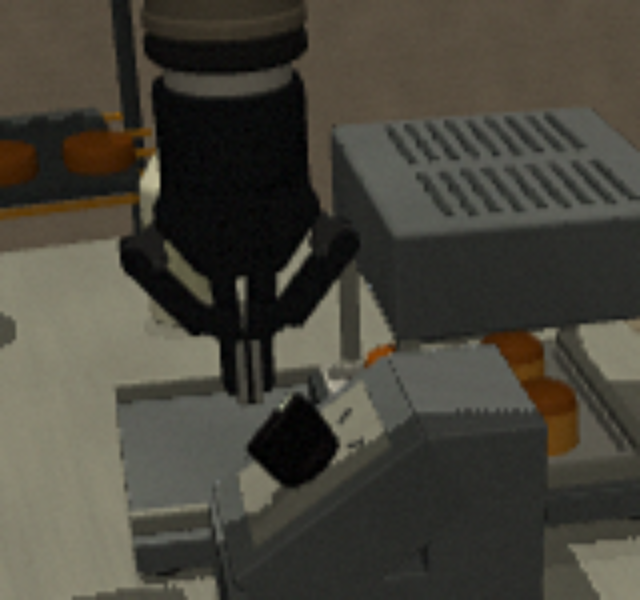

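Request:
send_rows([
  [0.2, 1, 0, 0, 0],
  [0, 2, 0, 0, 0],
  [0, 2, 0, 0, 0],
  [0, 1.5, 0, 0, 0],
  [0, 0.9, 0, 0, 0],
  [0, 0, 0, 0, 0],
])

```text
clock: 23.2
tcp_pos: [0.5164, -0.038, 0.1229]
orientation: [-1.569, 0.099, -0.098]
contact_force: [-0.3, 0.5, -0.1]
grip_width: -0.0001
```

Request:
send_rows([
  [0, 0, 0.5, 0, 0],
  [0, 0, 0.5, 0, 0],
  [0, 0, 0.5, 0, 0],
  [0, 0, 0.3, 0, 0],
  [0, 0, 0, 0, 0],
])

```text
clock: 23.82
tcp_pos: [0.5189, -0.0198, 0.1233]
orientation: [-1.568, 0.098, -0.098]
contact_force: [-0.2, -0.5, -0.6]
grip_width: -0.0
```

```bash
python3 -c "
from h import *
from bench import r
P=np.array((.6126,.1862,-.1258))
go(pose(P,(-.068,-.192,.122))[0],-7.2)
f=r.grab_frame('wrist');cv2.imwrite('pics/w14.png',f['image'][:,:,::-1])
f=r.grab_frame('side');cv2.imwrite('pics/s14.png',cv2.resize(f['image'][80:230,220:380,::-1],None,fx=4,fy=4))"
```

```text
t 23.82 tcp [ 0.5189 -0.0198  0.1233] yaw -7.2 down [ 0.  0. -1.] w -0.0 F [-0.2 -0.5 -0.6] j [-0.7   0.5   0.8   2.07 -0.51  0.78  0.29]
  need tool dx,dy,dz cm [-0.09  0.13  2.41] |d| 2.4 spin 0.0
```

View pics/w14.png

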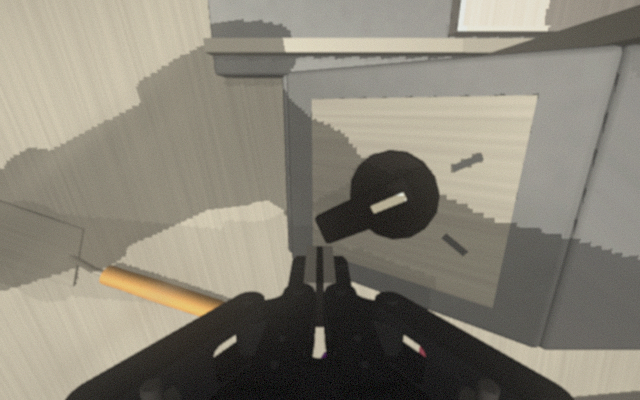

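View pics/s14.png

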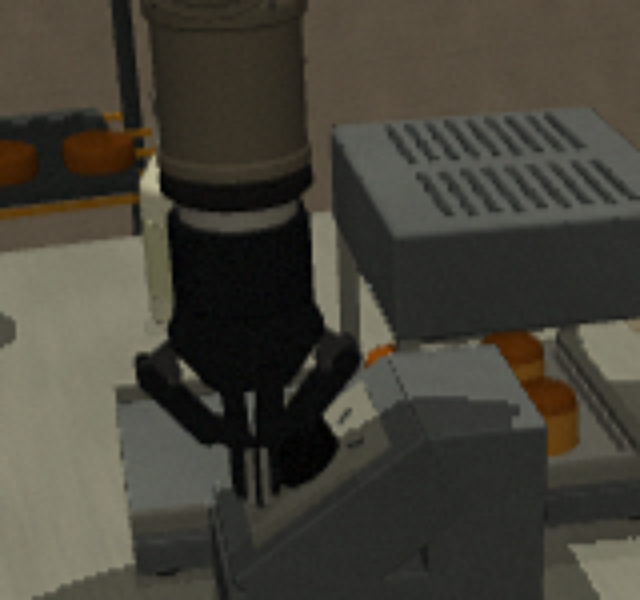

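Request:
send_rows([
  [0, 0, 0.3, 0, 0],
  [0, 0, 0.3, 0, 0],
  [0, 0, 0.3, 0, 0],
  [0, 0, 0.3, 0, 0],
  [0, 0, 0.3, 0, 0],
])

```text
clock: 24.55
tcp_pos: [0.5188, -0.0069, 0.1226]
orientation: [-1.571, 0.102, -0.097]
contact_force: [-4.3, -7.3, -4.6]
grip_width: 0.0
```

```bash
python3 -c "
from h import *
from bench import r
P=np.array((.6126,.1862,-.1258))
go(pose(P,(-.071,-.1895,.122))[0],-7.2)
f=r.grab_frame('wrist');cv2.imwrite('pics/w15.png',f['image'][:,:,::-1])"
```

```text
t 24.55 tcp [ 0.5188 -0.0069  0.1226] yaw -7.3 down [-0.003 -0.002 -1.   ] w 0.0 F [-4.3 -7.3 -4.6] j [-0.73  0.5   0.8   2.07 -0.51  0.78  0.27]
  need tool dx,dy,dz cm [-0.22  0.05  1.39] |d| 1.4 spin -0.1
```

View pics/w15.png

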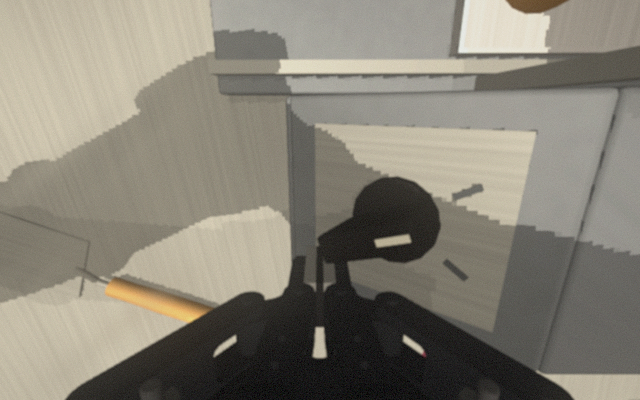

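Request:
send_rows([
  [0, 0, 0.3, 0, 0],
  [-0.05, 0, 0.3, 0, 0],
  [-0.1, 0, 0.3, 0, 0],
])

```text
clock: 24.98
tcp_pos: [0.5187, 0.0024, 0.1225]
orientation: [-1.571, 0.102, -0.098]
contact_force: [-1.8, -5.7, -3.4]
grip_width: 0.0001
```

```bash
python3 -c "
from h import *
from bench import r
P=np.array((.6126,.1862,-.1258))
go(pose(P,(-.071,-.1895,.122))[0],-7.2)
f=r.grab_frame('wrist');cv2.imwrite('pics/w16.png',f['image'][:,:,::-1])"
```

```text
t 24.98 tcp [0.5187 0.0024 0.1225] yaw -7.3 down [-0.003 -0.002 -1.   ] w 0.0001 F [-1.8 -5.7 -3.4] j [-0.75  0.5   0.81  2.07 -0.51  0.78  0.25]
  need tool dx,dy,dz cm [-0.09  0.05  0.46] |d| 0.5 spin -0.1
```

View pics/w16.png

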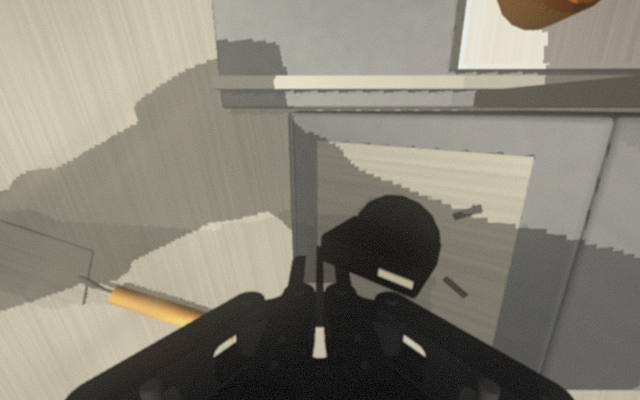

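Request:
send_rows([
  [-0.1, 0, 0.3, 0, 0],
  [-0.1, 0, 0.3, 0, 0],
  [0, 0, 0.2, 0, 0],
])

```text
clock: 25.4
tcp_pos: [0.5181, 0.0097, 0.1228]
orientation: [-1.572, 0.102, -0.099]
contact_force: [-1.4, -9.1, -3.0]
grip_width: 0.0
```

```bash
python3 -c "
from h import *
from bench import r
P=np.array((.6126,.1862,-.1258))
go(pose(P,(-.071,-.1895,.122))[0],-7.2)
f=r.grab_frame('wrist');cv2.imwrite('pics/w17.png',f['image'][:,:,::-1])
f=r.grab_frame('top');cv2.imwrite('pics/t17.png',cv2.resize(f['image'][130:250,150:330,::-1],None,fx=4,fy=4))"
```

```text
t 25.4 tcp [0.5181 0.0097 0.1228] yaw -7.3 down [-0.002 -0.003 -1.   ] w 0.0 F [-1.4 -9.1 -3. ] j [-0.76  0.5   0.81  2.07 -0.51  0.78  0.23]
  need tool dx,dy,dz cm [ 0.06  0.08 -0.25] |d| 0.3 spin -0.1
```

View pics/w17.png

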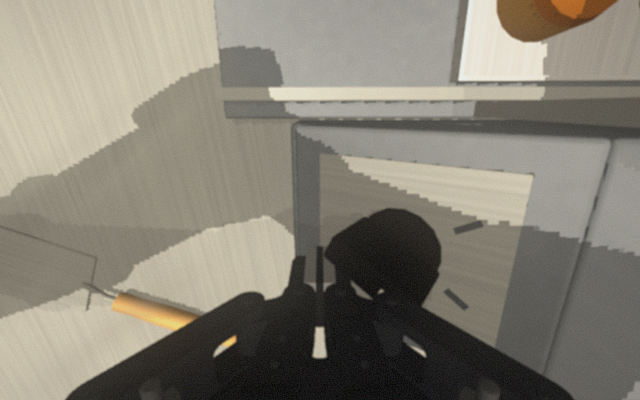

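View pics/t17.png

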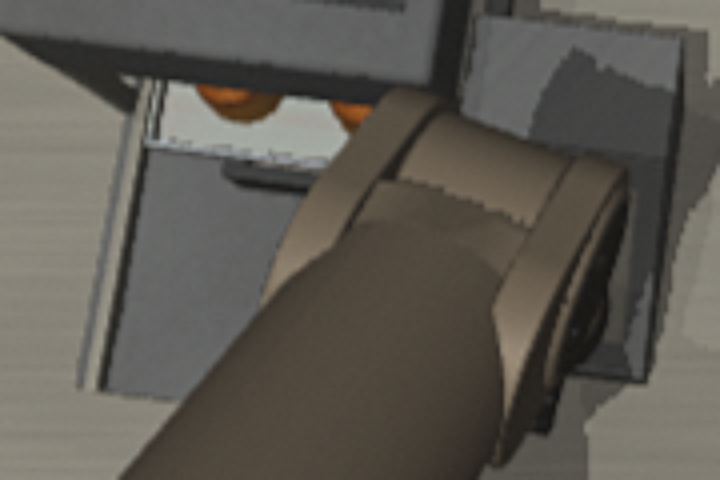

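Request:
send_rows([
  [0, 0, 0.2, 0, 0],
  [0, 0, 0.1, 0, 0],
])

```text
clock: 25.75
tcp_pos: [0.518, 0.0111, 0.1227]
orientation: [-1.573, 0.103, -0.1]
contact_force: [-2.5, -12.6, -3.2]
grip_width: -0.0001
```

Request:
send_rows([
  [0, 0, 0.2, 0, 0],
  [0, 0, 0.1, 0, 0],
])

```text
clock: 26.0
tcp_pos: [0.518, 0.0117, 0.1227]
orientation: [-1.576, 0.105, -0.102]
contact_force: [-4.0, -18.0, -2.3]
grip_width: -0.0002
```

Request:
send_rows([
  [0, 0, 0.2, 0, 0],
  [0, 0, 0, 0, 0],
  [0, 0, 0, 0, 0],
  [0, 0, 0, 0, 0],
  [0, 0, 0, 0, 0],
])

```text
clock: 26.62
tcp_pos: [0.5179, 0.0121, 0.1227]
orientation: [-1.577, 0.107, -0.103]
contact_force: [-4.6, -21.3, -2.3]
grip_width: -0.0001
```

```bash
python3 -c "
from h import *
from bench import r
P=np.array((.6126,.1862,-.1258))
st()
f=r.grab_frame('wrist');k=2.2
im=f['image'][:,:,::-1].copy()
c=(f['camera_matrix'],f['cam_to_world'])
n=np.array([-.574,0,.819]);u=np.array([.819,0,.574]);q=np.array([-.03,-.18,.11]);Y=np.array([0,1,0])
for th,col in((1.1,(0,255,0)),(.9,(0,0,255))):
  ph=.55-th;b=np.cos(ph)*u+np.sin(ph)*Y;m=-np.sin(ph)*u+np.cos(ph)*Y
  pts=[q+.038*n+a*.023*b+d*.007*m for a,d in((1,1),(1,-1),(-1,-1),(-1,1))]
  uv=proj(c,pose(P,pts))
  cv2.polylines(im,[uv.round().astype(int)],True,col,1)
cv2.imwrite('pics/w18.png',cv2.resize(im[150:400,240:500],None,fx=2.4,fy=2.4,interpolation=cv2.INTER_CUBIC))
f=r.grab_frame('side');cv2.imwrite('pics/s18.png',cv2.resize(f['image'][140:230,240:350,::-1],None,fx=6,fy=6))"
```

```text
t 26.62 tcp [0.5179 0.0121 0.1227] yaw -7.6 down [-0.003 -0.009 -1.   ] w -0.0001 F [ -4.6 -21.3  -2.3] j [-0.78  0.5   0.81  2.07 -0.51  0.78  0.22]
```

View pics/w18.png

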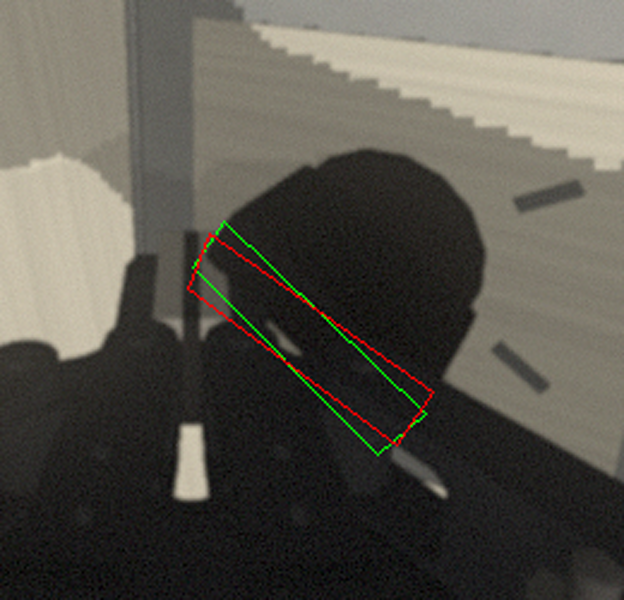

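View pics/s18.png

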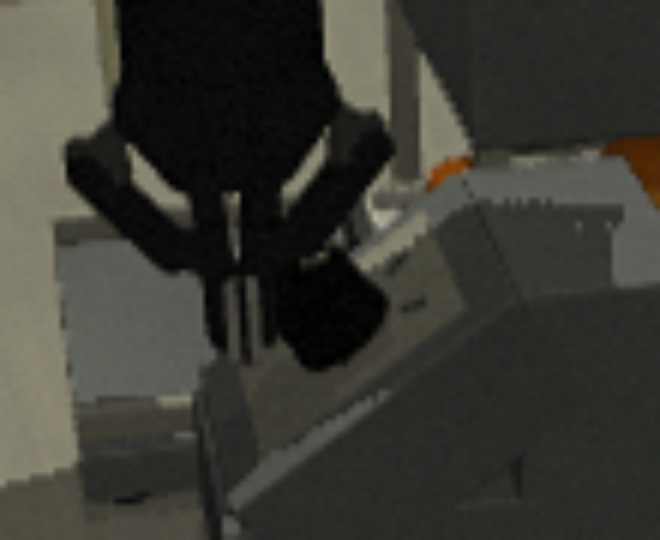

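The stripe lies at about 44° in the picture. The projected 1.1 rad outline gives 43.5° and 0.9 rad gives 35°, so the knob is at its stop. I hold a little longer, then retreat.

Request:
send_rows([
  [0, 0, 0.2, 0, 0],
  [0, 0, 0, 0, 0],
  [0, 0, 0, 0, 0],
  [0, 0, 0, 0, 0],
  [0, 0, -0.8, 0, 0],
  [0, 0, -1, 0, 0],
  [0, 0, -1.5, 0, 0],
  [0, 0, -1.5, 0, 0],
  [0, 0, -0.8, 0, 0],
  [0, 0, 0, 0, 0],
])

```text
clock: 27.98
tcp_pos: [0.5137, -0.0341, 0.1234]
orientation: [-1.568, 0.099, -0.1]
contact_force: [0.2, -0.0, -0.3]
grip_width: -0.0001
```

Request:
send_rows([
  [0, -2, 0, 0, 0],
  [0, -4, 0, 0, 0],
  [0, -4, 0, 0, 0],
  [-2, 0, 0, 0, 0],
  [-3, 0, 0, 0, 0],
  [-2, 0, 0, 0, 0],
  [0, 0, 0, 0, 0],
])

```text
clock: 28.85
tcp_pos: [0.4433, -0.0238, 0.2232]
orientation: [-1.566, 0.098, -0.097]
contact_force: [0.9, -0.3, 0.1]
grip_width: 0.0001
```

```bash
python3 -c "
from h import *
from bench import r
P=np.array((.6126,.1862,-.1258))
st()
f=r.grab_frame('wrist');im=f['image'][:,:,::-1].copy();cv2.imwrite('pics/w19.png',im)
for n,(x0,y0,x1,y1) in dict(top=(150,130,330,250),side=(230,100,400,240)).items():
  f=r.grab_frame(n);cv2.imwrite(f'pics/{n}19.png',cv2.resize(f['image'][y0:y1,x0:x1,::-1],None,fx=4,fy=4))"
```

```text
t 28.85 tcp [ 0.4433 -0.0238  0.2232] yaw -7.1 down [-0.001  0.002 -1.   ] w 0.0001 F [ 0.9 -0.3  0.1] j [-1.01  0.17  1.04  2.15 -0.19  0.91  0.02]
```

View pics/w19.png

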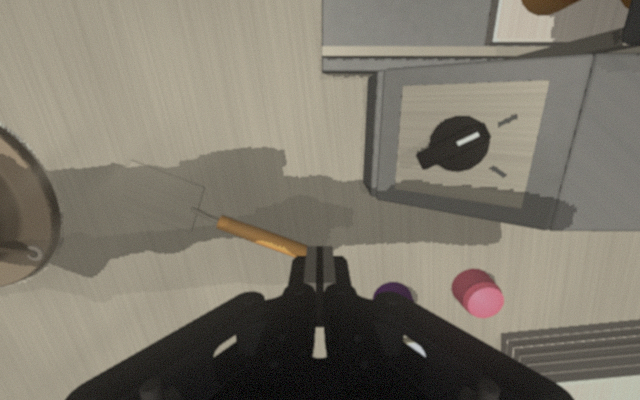

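View pics/top19.png

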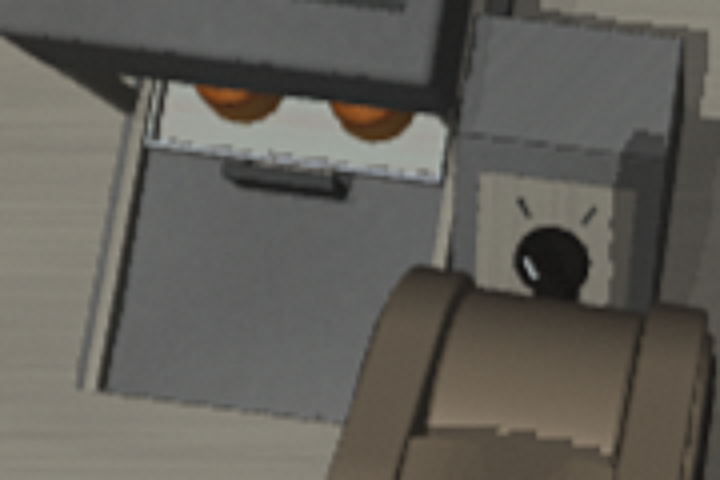

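View pics/side19.png

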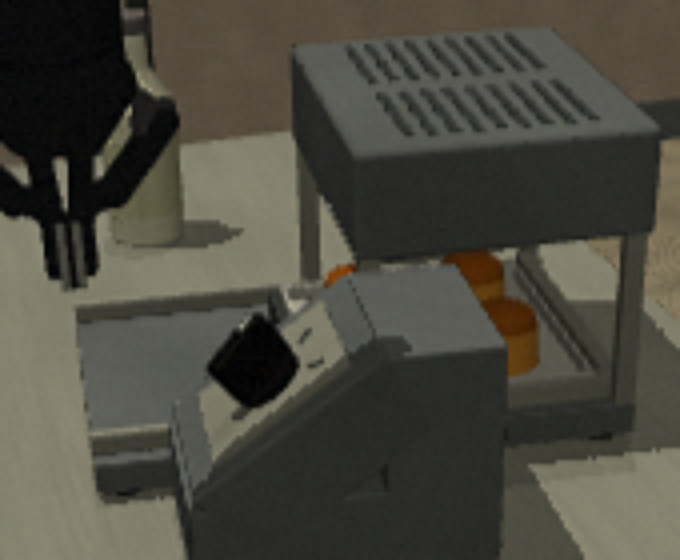

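```bash
python3 -c "
from bench import r
print(r.hand_in())"
```

```text
the job is handed in; nothing more can be done
None
```

I carried out all three steps and handed the job in. `hand_in()` reports no verdict; the arm was drawn back clear of everything, and the clock read about 29 s of the 70 s.

- **Cake:** It went from the board into the pan's free front right corner. I felt contact with the pan floor (6 N) before opening the fingers, and it stood upright in the wrist picture.
- **Pan:** I pushed it by its tab until the force rose to about 22 N at the back stop. In the top view its front rim measured at about 17 mm in the cooler frame. That puts the pan at about x = 112 mm, against 113 mm for fully home. The cakes that showed in the last top and side pictures stood upright.
- **Knob:** I pushed the lower end of the bar clockwise with the shut fingers. At the stop the force reached about 21 N. The stripe on the bar lay at about 44° in the picture, where 1.1 rad projects to 43.5°. I held it there for over half a second. After I backed off, the stripe was back at its starting angle, pointing at the rest mark.
- **Check that disagreed:** One wrist-camera estimate of the tab's position during the push was 10–15 mm off the model. I trusted the force and the top-view measurement instead.
- **Not checked again:** I did not look at the mould and shaker after lifting the cake. The fingers passed clear of both, and I did not go back to the board.

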